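Hang the hook-on shelf on the slotted kitchen rack

ROBOT

A 6-joint arm with a two-finger parallel gripper is mounted at the origin on the work surface. World frame = base frame: x ahead of the robot, y to its left, z up, the work surface at z = 0. Lengths are in m, angles in degrees, forces in N, time in s.
With the tool pointing down it reaches from about 0.4 to 0.825 m from the base axis. Payload 7 kg.
Tool frame: the origin (TCP) lies at the very end of the fingers, on their centre line; the grasp point (between the pads) lies 19 mm behind it (ctrl.tcp_to_grasp is the distance from the TCP to the grasp point, in m); z points along the fingers, y is the direction in which the jaws open and shut (so a half turn about z gives the same grasp; the last joint's range is limited). The gripper opens to 88 mm and grips with 3 to 60 N. Pads are 19 mm wide; open, the fingers measure 130 mm over their backs; the gripper's body (78 mm by 193 mm) begins 47 mm behind the grasp point.
Start: joints at [-53.852, 20.546, 0.682, 0, -70.136, -16.507], TCP at [0.227, -0.636, 0.227] pointing down, gripper open.
Joint ranges: [-176.03, 176.03], [-82.01, 121.73], [-58.28, 71.71], [-173.87, 95.51], [-174.79, -0.11], [-173.66, 173.66]. Speed limits (degrees/s): [136.94, 136.94, 172.46, 180, 180, 180].

INTERFACE

Orientations are given as [roll, pitch, yaw] about the fixed x, y, z axes, in that order (R = Rz(yaw) Ry(pitch) Rx(roll)).
In Python, from plant import ctrl gives the robot as it stands.
- The arm moves only by the tool jog_arm, never from a script. Its argument "commands" is a list of rows, each an object of numbers: "x", "y", "z": the shift along the tool's x, y, z in cm; "roll": the turn about the tool's z in rad. In form: [{"x": .., "y": .., "z": .., "roll": ..}, ...]. A call has 1 to 12 rows; each row shifts and turns the commanded pose from where the row before left it, along the tool's axes as they then stand; what a row does not reach is not made up. A row lasts 1/10 s, in which the tool goes at most 50 mm and 8.59 degrees, less where a joint would pass 70% of its speed; a pose out of reach is approached as far as the arm can. A call is refused whole if a number of a shift passes 5 or a number of a turn 0.15, either way. A call with a gripper value outside its range is refused whole. "gripper" is the finger opening in cm, from 0 to 8.76, set as the call begins (left out, the last holds). The fingers move at their own pace and stop on an object; the grip force is fixed at half the most. Time passes only in rows, so rows that do not move let the fingers close. It gives the time, the measured TCP pose, the force and the opening at its end, in the units of the state.
- ctrl.get_obs(): the state, without advancing time (a new reading comes with each control period).
- ctrl.snapshot(name): name is "side" or "top" or "wrist"; returns a dict with "image" (420x560x3 uint8, red, green, blue), "mtx" (3x3 intrinsics, pixels), "k1" (the pictures are not rectified: a ray, as slopes to the right and down, at radius r is drawn at 1 + k1 r^2 times it, then the intrinsics apply), "position" and "orientation" of the camera in the world; the wrist camera has in their place "hand_eye" (4x4, takes a point from camera to tool coordinates, whose origin is the TCP and whose axes are the flange's). Camera axes: x right, y up, looking along -z (the intrinsics and any distortion apply to the point x, -y, -z); pixel columns grow to the right and rows downward; lengths in m; the calibration is good to about 2 mm. A picture is of the moment at which its call begins: read the wrist's pose just before it. There is no depth.
- ctrl.close_job(): hands the job in, once; it reports no verdict.
Trained networks look in the newest picture that a camera, given by its name, has taken for a name from the list of things; names that differ only in an ending like _2 or _b are one class to them, and where a whole thing is asked for, a point or a joint stands for the part that bears it (a point fixed in the world has none). Each returns a list of dicts, best first, with "confidence" (0 to 1); they miss things now and then, are a little off and sometimes report something else, mostly with a low value. They report only what shows in the picture. A call takes as long as a camera call. They do not tell look-alikes from the thing itself.
- ctrl.search_frame(camera, query): "position" ([column, row] as shares, 0 to 1, of the picture: columns of its width, rows of its height, amid what is visible of it).
- ctrl.regions_of(camera, query): "mask" (420x560 bool, what is visible of it) and "position" ([column, row] as shares, 0 to 1, of the picture: columns of its width, rows of its height, amid what is visible of it).
The state is a dict: "clock": time; "joint_pos": joint angles; "qvel": joint speeds; "tau": joint torques, N m; "tool_pos": TCP position; "orientation": TCP orientation; "force": force on the tool from outside, world axes, zero at the start; "moment": the same for the moment, N m; "opening": finger opening in m.
Only numpy, scipy, OpenCV 4.12 (cv2) and the standard library are available. Lean on these libraries where they do the work, as an engineer would, in place of code of your own. Each camera call takes 0.05 s, during which the arm holds its last target.

TASK

Hang the small green shelf on the slotted steel strip of the spice rack: put both its hooks through the slots, then press it down until the roller catch clicks over its nose and it sits fully home. Leave it hanging level and locked with nothing touching it, and do not shift or tip the other things on the bench.

Things in the scene. Friction and masses are not known exactly. Their poses are not given: they have to be found in the camera images.
- shelf_grip (a point): Loose green hook-on shelf, 0.14 to 0.28 kg, standing on its tray. Point in its wooden grip rib, 40 mm above the tray's underside, over the tray's centre; axes z up, x towards the hooks. From this x, heights from the tray's underside (mm): tray 80 x 90, 6 thick, side lips to 14; rib an upright plate 12 thick in y, x -20 to 34, heights 6 to 62; back plate 60 wide, 110 high, back face at x 40.
- shelf_hook_top (a point): Upper steel hook of the shelf, 8 mm wide; point on top of its outer end, 52.5 mm ahead of and 66 mm above the grip point. The hook runs out 12.5 mm from the back plate: neck 8 mm thick (heights 98 to 106 mm over the tray's underside), its last 6 mm turned down by a further 14 mm (to 84).
- shelf_hook_low (a point): Lower steel hook of the shelf, same shape, 46 mm below the upper one (neck at heights 52 to 60 mm over the tray's underside, tooth down to 38).
- shelf_nose (a point): Rounded tip of the shelf's latch nose, 8 mm wide, heights 3 to 17 mm over the tray's underside; it runs out 14.8 mm from the back plate (54.8 mm ahead of the grip point).
- rack: Fixed spice rack. Origin on the bench right under the front face of its upright steel strip (40 mm wide, 5 thick); x is the level way the hooks go in (about to the robot's left), z up. The shelf goes on with its x along this x; hooked, its back plate meets the face, grip point at x = -40 mm (hanging up to 1.5 mm looser). Wooden base 160 mm wide, 12 thick, juts 40 mm in front of the face.
- rack_face (a point): Point on the strip's face plane and centre line, 53 mm above the bench, fixed to the rack. The strip was screwed on by hand at an unmeasured height: the hung shelf's tray underside ends at H = 41 to 65 mm above the bench. Slots 12 mm wide, on the centre line: for hooks H+52 to H+82 and H+98 to H+128, for the nose H to H+42. Hooks enter only with the tray underside at H+14 to H+22: feel for it.
- rack_board (a point): Middle of the lower front edge of the rack's wooden top board (120 mm wide), 255 mm above the bench and 38 mm in front of the strip's face; jars on it reach 324 mm. Under it the tool must be tilted, coming in from the front.
- catch (a joint): Sprung orange roller behind the strip's lower opening, travel in m backwards from the strip: 0 free, 0.0025 to 0.0055 while the shelf's nose passes, then 0.0008 to 0.004 with the shelf locked fully home. The shelf's weight does not work it: it takes a downward push of 6 to 14 N, from some 9 mm above home. At home the hook necks rest on the slots' lower edges, a hard stop.
- pad (a joint): Small yellow spring pad under the nose, behind the strip: how far it is pressed down, in m. 0 free; the nose pushes it (1 N) over the last 4 mm of the shelf's way down, so about 0.004 when the shelf is fully home; a shelf resting on the roller, not yet locked, leaves it at 0.
- container_mid (a point): Blue press-button snack container, 79 by 109 by 64 mm high; point at its centre. Bystander.
- jar_mid (a point): Clear glass storage jar, 84 mm across, 121 mm high, bamboo lid; point at its centre. Bystander.
- flask_mid (a point): Aluminium bottle with black flip cap, 66 mm across, 198 mm high; point half-way up. Bystander.
- cup_mid (a point): Red plastic cup, 76 mm across, 95 mm high; point half-way up. Bystander.
- fork_mid (a point): Bamboo fork lying flat, 180 mm long, 6 mm thick; point near its middle. Bystander.
- ramekin_mid (a point): White ceramic dish, 84 mm across, 45 mm high; point half-way up. Bystander.
Not all that is in view belongs to the job. What is shaped like the part that bears shelf_grip but orange is not meant.

How it is judged:
By the outcome, as a careful person would: the job done as asked, in the order asked, and still so for the second after the job is handed in, with the robot touching nothing.
It also fails if it takes over 48 s, if anything falls off the work surface, if the arm or the gripper's body presses on something with over 40 N, if the wrist force passes 120 N, or if a joint passes its speed limit or range.

## Working session

There is one attempt and no reset: what is moved stays moved. The work goes in short steps, Python scripts to look and compute and a tool call to move; the robot and the scene stay as the last step left them, time stands still between calls to the robot, and variables do not carry over. Pictures are saved under pics/ and viewed, and the job is handed in when it is done.

Besides the shell and the picture viewer there is one more tool, called after ">>>" as name(argument=value, ...) on one line, values as JSON. jog_arm: Moves the arm, as the interface text tells. Its arguments: {"type":"object","properties":{"commands":{"type":"array"},"gripper":{"type":"number"}},"required":["commands"]}

```bash
ls; mkdir -p pics; python3 - <<'E'
from plant import ctrl
import cv2
o=ctrl.get_obs();print(o)
print(ctrl.tcp_to_grasp)
for n in("side","top","wrist"):
    s=ctrl.snapshot(n);cv2.imwrite(f"pics/{n}0.png",s["image"][:,:,::-1]);print(n,{k:v for k,v in s.items() if k!="image"})
E
```

```text
pics
{'clock': 0.0, 'joint_pos': array([-5.38536208e+01,  2.05934710e+01,  6.33566102e-01, -1.90290871e-02,
       -7.01344802e+01, -1.65066983e+01]), 'qvel': array([-0.02154167, -0.02878293, -0.03930759,  0.07136152,  0.03407531,
       -0.02889698]), 'tau': array([ 1.08488846e-04, -5.82706475e+01,  2.93060589e+01,  6.99741259e+00,
        6.76023628e-03, -2.32443081e-04]), 'tool_pos': array([ 0.22667741, -0.63529145,  0.22560155]), 'orientation': array([ 1.79904422e+02, -9.66876201e-03, -1.60366792e+02]), 'force': array([ 0.15705455, -0.48941467,  0.20312191]), 'moment': array([0.014837  , 0.02731973, 0.00786857]), 'opening': 0.08776851644044491}
0.0188
side {'mtx': array([[474.54020429,   0.        , 284.06338326],
       [  0.        , 474.54020429, 216.13088673],
       [  0.        ,   0.        ,   1.        ]]), 'k1': -0.031760704885533377, 'position': array([0.22473391, 0.79917925, 0.9961981 ]), 'orientation': array([  45.61987953,    0.98833554, -159.94204138])}
top {'mtx': array([[443.40237535,   0.        , 286.17627336],
       [  0.        , 443.40237535, 208.48252815],
       [  0.        ,   0.        ,   1.        ]]), 'k1': 0.01975914906949931, 'position': array([0.33836714, 0.00767514, 1.22218736]), 'orientation': array([ 11.24307003,  -0.60427246, -91.60891008])}
wrist {'mtx': array([[308.49755289,   0.        , 279.56764554],
       [  0.        , 308.49755289, 208.9005979 ],
       [  0.        ,   0.        ,   1.        ]]), 'k1': -0.01888080397486855, 'hand_eye': array([[-1.14428814e-03,  9.60453911e-01,  2.78436664e-01,
         7.45445833e-02],
       [ 9.99999098e-01,  1.29472766e-03, -3.56415476e-04,
        -1.11443710e-03],
       [-7.02820287e-04,  2.78436005e-01, -9.60454526e-01,
        -1.58647133e-01],
       [ 0.00000000e+00,  0.00000000e+00,  0.00000000e+00,
         1.00000000e+00]])}
```

View pics/side0.png

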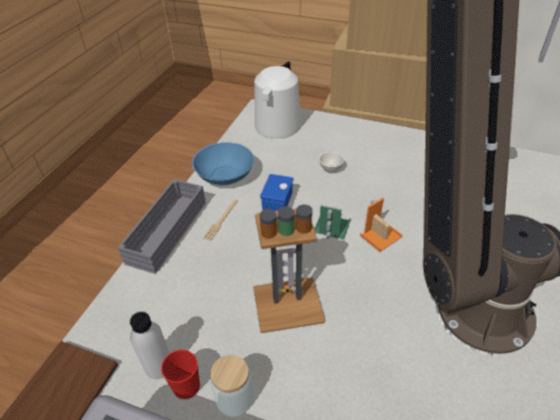

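View pics/top0.png

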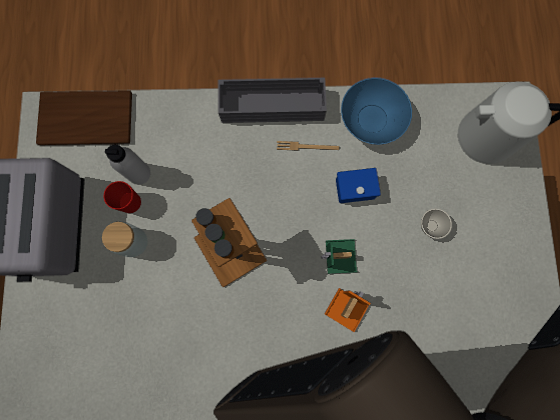

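View pics/wrist0.png

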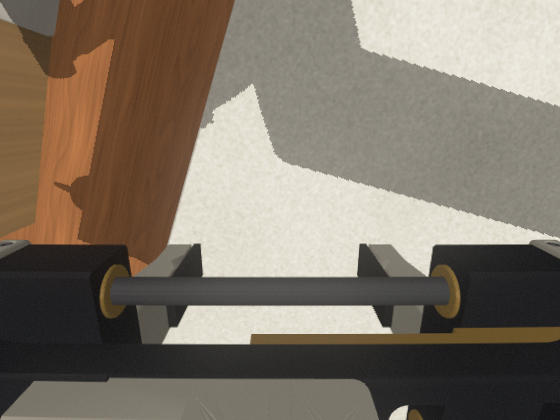

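```bash
cat > h.py <<'E'
import numpy as np, cv2
from scipy.spatial.transform import Rotation as Rt
from scipy.optimize import least_squares
from plant import ctrl
def cam(n):
    o=ctrl.get_obs(); s=ctrl.snapshot(n)
    T=np.eye(4)
    if n=="wrist":
        W=np.eye(4);W[:3,:3]=Rt.from_euler('xyz',o['orientation'],degrees=True).as_matrix();W[:3,3]=o['tool_pos'];T=W@s['hand_eye']
    else:
        T[:3,:3]=Rt.from_euler('xyz',s['orientation'],degrees=True).as_matrix();T[:3,3]=s['position']
    return dict(T=T,K=s['mtx'],k1=s['k1'],im=s['image'])
def proj(c,p):
    q=(np.atleast_2d(p)-c['T'][:3,3])@c['T'][:3,:3]
    u=q[:,0]/-q[:,2];v=-q[:,1]/-q[:,2]
    f=1+c['k1']*(u*u+v*v)
    return np.c_[u*f*c['K'][0,0]+c['K'][0,2],v*f*c['K'][1,1]+c['K'][1,2]]
def ray(c,px):
    d=(np.array(px,float)-c['K'][:2,2])/c['K'][[0,1],[0,1]]
    u=d.copy()
    for _ in range(20): u=d/(1+c['k1']*(u@u))
    r=c['T'][:3,:3]@np.array([u[0],-u[1],-1]);return c['T'][:3,3],r/np.linalg.norm(r)
def onz(c,px,z):
    p,r=ray(c,px);return p+r*(z-p[2])/r[2]
def tri(c,a,d,b):
    f=lambda x:np.r_[proj(c,x)[0]-a,proj(d,x)[0]-b]
    s=least_squares(f,onz(c,a,0.05));return s.x,np.sqrt(2*s.cost/4)
def save(im,name,crop=None,sc=1):
    if crop: im=im[crop[1]:crop[3],crop[0]:crop[2]]
    cv2.imwrite(name,cv2.resize(im[:,:,::-1],None,fx=sc,fy=sc,interpolation=cv2.INTER_CUBIC))
E
python3 - <<'E'
from h import *
import pickle
C={n:cam(n) for n in("side","top")}
pickle.dump(C,open('c0.pkl','wb'))
for q in "shelf_grip shelf_hook_top shelf_hook_low shelf_nose rack_face rack_board rack catch pad container_mid jar_mid flask_mid cup_mid fork_mid ramekin_mid".split():
    for n in C:
        r=ctrl.search_frame(n,q)
        print(q,n,[(round(d['confidence'],2),(np.array(d['position'])*[560,420]).round(1).tolist()) for d in r][:4])
save(C['side']['im'],'pics/s1.png',(230,180,430,340),4)
save(C['top']['im'],'pics/t1.png',(180,190,400,340),3.5)
E
```

```text
shelf_grip side [(0.87, [331.8, 223.2]), (0.68, [380.1, 230.9])]
shelf_grip top [(0.83, [351.0, 306.8]), (0.63, [339.2, 256.3])]
shelf_hook_top side [(0.95, [376.3, 231.6]), (0.88, [333.3, 227.7])]
shelf_hook_top top [(0.81, [346.2, 310.0]), (0.68, [340.3, 257.4])]
shelf_hook_low side [(0.86, [330.1, 221.4]), (0.63, [374.6, 228.4])]
shelf_hook_low top [(0.67, [350.6, 307.0]), (0.59, [340.0, 256.7])]
shelf_nose side [(0.65, [332.4, 220.6]), (0.65, [375.5, 231.1])]
shelf_nose top [(0.87, [339.5, 254.4]), (0.62, [347.7, 308.2])]
rack_face side [(0.98, [284.7, 284.1]), (0.33, [228.9, 385.3])]
rack_face top [(0.65, [226.1, 246.0])]
rack_board side [(0.94, [281.8, 283.9]), (0.49, [277.5, 195.4])]
rack_board top [(0.57, [227.1, 240.7])]
rack side []
rack top [(0.93, [225.1, 245.7])]
catch side []
catch top []
pad side []
pad top []
container_mid side [(0.81, [275.6, 193.9])]
container_mid top [(0.72, [360.0, 181.5])]
jar_mid side [(0.69, [233.6, 384.0])]
jar_mid top [(0.72, [343.6, 256.6]), (0.55, [121.7, 238.0])]
flask_mid side [(0.68, [147.1, 342.7])]
flask_mid top [(0.92, [124.6, 163.1]), (0.69, [340.9, 253.9])]
cup_mid side []
cup_mid top [(0.62, [343.0, 258.1]), (0.57, [119.8, 198.7])]
fork_mid side [(0.48, [221.8, 221.8])]
fork_mid top [(0.74, [298.3, 145.4])]
ramekin_mid side [(0.89, [330.4, 160.6])]
ramekin_mid top [(0.78, [436.5, 224.9])]
```

View pics/s1.png

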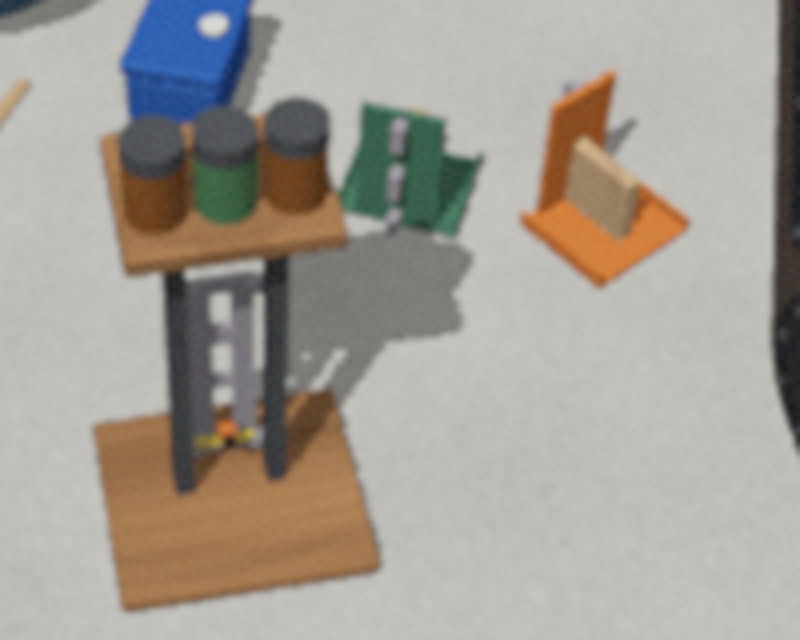

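View pics/t1.png

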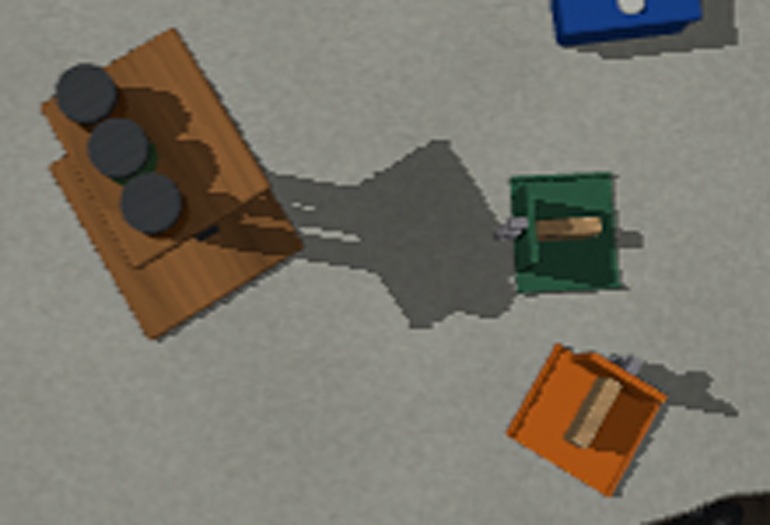

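```bash
cat > fit.py <<'E'
from h import *
def pose(p,L):
    c,s=np.cos(p[2]),np.sin(p[2]);L=np.atleast_2d(L)
    return np.c_[p[0]+c*L[:,0]-s*L[:,1],p[1]+s*L[:,0]+c*L[:,1],L[:,2]]
def fit(obs,p0,ext=None,loss='soft_l1'):
    # obs: (cam, local xyz(m) , px)
    def f(p):
        r=[]
        for c,L,px in obs:
            l=L(p) if callable(L) else L
            r.append(proj(c,pose(p,np.array(l)))[0]-px)
        return np.concatenate(r)
    s=least_squares(f,p0,loss=loss);return s.x,f(s.x).reshape(-1,2)
E
python3 - <<'E'
from fit import *
import pickle
C=pickle.load(open('c0.pkl','rb'));S,T=C['side'],C['top']
t=lambda a,b:(180+a/3.5,190+b/3.5); s=lambda a,b:(230+a/4,180+b/4)
m=1e-3
obs=[(T,[-.04,-.045,.014],t(615,175)),(T,[-.04,.045,.014],t(625,287)),(T,[.04,-.045,.014],t(512,178)),
(T,[-.020,0,.062],t(602,227)),(T,[.034,0,.062],t(538,228)),
(S,[.04,-.03,.110],s(363,105)),(S,[.04,.03,.110],s(443,121)),(S,[-.04,.045,.014],s(481,155)),(S,[.04,.045,.0],s(456,233)),(S,[.04,-.045,0],s(345,193))]
p,r=fit(obs,[.5,-.1,1.57]);print('shelf',p[:2],np.degrees(p[2]));print(r.round(1))
# rack: p=[x0,y0,yaw,boardthick,depth behind board]
obs=[(T,lambda p:[-.038,-.06,.255+p[3]],t(173,29)),(T,lambda p:[-.038,.06,.255+p[3]],t(270,186)),
(T,lambda p:[p[4],.06,.255+p[3]],t(140,267)),
(T,[-.04,.08,.012],t(301,245)),(T,lambda p:[p[5],.08,.012],t(152,338)),(T,lambda p:[p[5],-.08,.012],t(52,166)),
(S,lambda p:[p[5],-.08,.012],s(123,600)),(S,lambda p:[p[5],.08,.012],s(379,567)),(S,[-.04,.08,.012],s(333,393)),
(S,lambda p:[p[4],-.06,.255+p[3]],s(127,262)),(S,lambda p:[p[4],.06,.255+p[3]],s(344,236))]
p,r=fit(obs,[.5,.15,np.radians(120),.012,.05,.1]);print('rack',p,np.degrees(p[2]));print(r.round(1))
for n,z in dict(container=((360,181.5),.032),jar=((121.7,238),.06),flask=((124.6,163.1),.1),cup=((119.8,198.7),.05),fork=((298,145.4),.003),ramekin=((436.5,225),.03),orange=((347,309),.03),bowl=((376,110),.05),kettle=((505,125),.15)).items(): print(n,onz(T,*z).round(3))
E
```

```text
shelf [ 0.44110052 -0.16061439] 90.53652414638391
[[ 0.  -0.5]
 [-0.5  0.6]
 [ 0.4 -0.3]
 [ 0.3 -0.3]
 [-2.   0.1]
 [-0.2 -1.4]
 [ 1.1 -0.6]
 [ 1.2 -2.2]
 [ 0.3  0.4]
 [-2.1  3.2]]
rack [0.48522192 0.12086477 2.09443709 0.00543575 0.05412108 0.09563455] 120.00240543482832
[[-0.3 -0.3]
 [-0.2  0.8]
 [ 0.1 -0. ]
 [ 0.3  0.5]
 [-0.5  0.5]
 [-1.2 -0.9]
 [-0.7 -0.1]
 [ 0.6 -2.4]
 [ 0.1 -2.2]
 [-1.2  0.8]
 [ 0.8 -0.6]]
container [ 0.645 -0.218  0.032]
jar [0.501 0.422 0.06 ]
flask [0.693 0.409 0.1  ]
cup [0.609 0.435 0.05 ]
fork [ 0.765 -0.051  0.003]
ramekin [ 0.518 -0.42   0.03 ]
orange [ 0.302 -0.164  0.03 ]
bowl [ 0.848 -0.273  0.05 ]
kettle [ 0.754 -0.576  0.15 ]
```

>>> jog_arm(commands=[{"y":5},{"y":5},{"y":5},{"y":5},{"y":5},{"y":5}])

```text
validation failed for argument at $.co...
```

```bash
cat > ob.py <<'E'
from h import *
o=ctrl.get_obs();np.set_printoptions(precision=4,suppress=True)
print(o['clock'],'q',o['joint_pos'],'p',o['tool_pos'],'rpy',o['orientation'],'F',o['force'],'M',o['moment'],'op',o['opening'])
E
python3 ob.py
```

```text
1.75 q [-53.8543  20.546    0.6833  -0.0012 -70.1362 -16.5062] p [ 0.2268 -0.6357  0.2266] rpy [-179.9992    0.0014 -160.3609] F [ 0.84   -0.4709  0.0469] M [-0.0025  0.0594 -0.0118] op 0.08749427305485076
```

>>> jog_arm(commands=[{"x":0,"y":5,"z":0,"roll":0},{"x":0,"y":5,"z":0,"roll":0},{"x":0,"y":5,"z":0,"roll":0},{"x":0,"y":5,"z":0,"roll":0},{"x":0,"y":5,"z":0,"roll":0}])

```text
clock: 2.25
tool_pos: [0.1419, -0.3987, 0.2263]
orientation: [-180.0, 0.0, -160.4]
force: [1.3, 1.4, 1.2]
opening: 0.0877
```

```bash
python3 ob.py
```

```text
2.25 q [-43.4525  -4.163  -28.9616   0.0044 -65.1933 -26.9263] p [ 0.1419 -0.3987  0.2263] rpy [-179.991     0.0001 -160.377 ] F [1.2848 1.3676 1.1768] M [ 0.1358 -0.1651  0.0086] op 0.08768399866730058
```

>>> jog_arm(commands=[{"x":0,"y":3,"z":0,"roll":0},{"x":0,"y":3,"z":0,"roll":0},{"x":0,"y":3,"z":0,"roll":0}])

```text
clock: 2.55
tool_pos: [0.1119, -0.3145, 0.2267]
orientation: [-180.0, 0.0, -160.4]
force: [0.1, 0.6, 0.3]
opening: 0.0878
```

```bash
python3 ob.py
```

```text
2.55 q [-35.3398 -15.0756 -37.2515   0.0019 -67.7695 -35.039 ] p [ 0.1119 -0.3145  0.2267] rpy [-179.9542    0.0299 -160.3781] F [0.0581 0.6084 0.3043] M [ 0.0655 -0.1017  0.0102] op 0.08780435149237101
```

>>> jog_arm(commands=[{"x":3.5,"y":0.8,"z":3,"roll":0},{"x":3.5,"y":0.8,"z":3,"roll":0},{"x":3.5,"y":0.8,"z":3,"roll":0},{"x":3.5,"y":0.8,"z":3,"roll":0}])

```text
clock: 2.95
tool_pos: [-0.0309, -0.3327, 0.1063]
orientation: [-179.8, 0.0, -160.3]
force: [1.3, -1.7, -0.1]
opening: 0.0875
```

```bash
python3 ob.py
```

```text
2.95 q [-60.2594  -6.7534 -49.0323   0.012  -47.5264 -10.0047] p [-0.0309 -0.3327  0.1063] rpy [-179.8067    0.0251 -160.256 ] F [ 1.3352 -1.6665 -0.1403] M [-0.2304 -0.1324  0.0354] op 0.08752561850857936
```

>>> jog_arm(commands=[{"x":0.7,"y":4,"z":0,"roll":0},{"x":0.7,"y":4,"z":0,"roll":0},{"x":0.7,"y":4,"z":0,"roll":0}])

```text
clock: 3.25
tool_pos: [-0.0915, -0.2248, 0.1058]
orientation: [179.8, -0.0, -160.5]
force: [-1.0, 0.0, 2.6]
opening: 0.0877
```

```bash
python3 ob.py
```

```text
3.25 q [-59.908  -21.9247 -58.0071   0.0081 -54.1364 -10.5539] p [-0.0915 -0.2248  0.1058] rpy [ 179.7861   -0.0465 -160.457 ] F [-0.9836  0.0084  2.6314] M [ 0.0219 -0.0025 -0.009 ] op 0.08766097497169065
```

>>> jog_arm(commands=[{"x":0.7,"y":4,"z":0,"roll":0},{"x":0.7,"y":4,"z":0,"roll":0}])

```text
clock: 3.45
tool_pos: [-0.1357, -0.163, 0.1201]
orientation: [179.8, 0.9, -160.2]
force: [-1.6, -1.1, 0.3]
opening: 0.0878
```

```bash
python3 ob.py
```

```text
3.45 q [-68.7893 -30.3281 -58.2177  -1.0686 -62.3345  -0.917 ] p [-0.1357 -0.163   0.1201] rpy [ 179.7567    0.9407 -160.2063] F [-1.5954 -1.0953  0.2519] M [-0.1897  0.2533  0.003 ] op 0.08778759722775442
```

```bash
cat > plan.py <<'E'
from h import *
import json,sys
def rows(targets,o=None,droll=None):
    """targets: list of (pos, roll_total_rad) sequential legs; prints rows"""
    o=o or ctrl.get_obs()
    R=Rt.from_euler('xyz',o['orientation'],degrees=True).as_matrix();p=o['tool_pos'].copy();out=[]
    for leg in targets:
        tgt,roll=np.array(leg[0],float),leg[1]; n=max(int(np.ceil(np.linalg.norm(tgt-p)/(leg[2] if len(leg)>2 else .048))),int(np.ceil(abs(roll)/.145)),1)
        for i in range(n):
            d=(tgt-p)/(n-i); l=R.T@d*100; l=l.round(2); r=round(roll/n,3)
            p=p+R@l/100; R=R@Rt.from_rotvec([0,0,r]).as_matrix()
            out.append(dict(x=l[0],y=l[1],z=l[2],roll=r))
    print(len(out)); 
    for i in range(0,len(out),12): print(json.dumps([{k:float(v) for k,v in a.items()} for a in out[i:i+12]]))
    print('end',p.round(4),Rt.from_matrix(R).as_euler('xyz',degrees=True).round(2))
E
python3 - <<'E'
from plan import *
rows([((-.03,-.333,.16),0),((.22,-.40,.27),-.55),((.443,-.165,.27),-.681)])
E
```

```text
18
[{"x": -0.85, "y": -3.91, "z": -0.8, "roll": 0.0}, {"x": -0.85, "y": -3.91, "z": -0.8, "roll": 0.0}, {"x": -0.85, "y": -3.91, "z": -0.8, "roll": 0.0}, {"x": -0.85, "y": -3.91, "z": -0.8, "roll": 0.0}, {"x": -0.86, "y": -3.92, "z": -0.81, "roll": 0.0}, {"x": -3.57, "y": -2.45, "z": -1.78, "roll": -0.092}, {"x": -3.33, "y": -2.77, "z": -1.79, "roll": -0.092}, {"x": -3.06, "y": -3.07, "z": -1.78, "roll": -0.092}, {"x": -2.77, "y": -3.34, "z": -1.79, "roll": -0.092}, {"x": -2.45, "y": -3.57, "z": -1.78, "roll": -0.092}, {"x": -2.11, "y": -3.79, "z": -1.79, "roll": -0.092}, {"x": -4.61, "y": -0.4, "z": 0.08, "roll": -0.097}]
[{"x": -4.55, "y": -0.84, "z": 0.08, "roll": -0.097}, {"x": -4.45, "y": -1.28, "z": 0.08, "roll": -0.097}, {"x": -4.3, "y": -1.7, "z": 0.07, "roll": -0.097}, {"x": -4.12, "y": -2.11, "z": 0.08, "roll": -0.097}, {"x": -3.9, "y": -2.5, "z": 0.07, "roll": -0.097}, {"x": -3.63, "y": -2.87, "z": 0.08, "roll": -0.097}]
end [ 0.443 -0.165  0.27 ] [-179.19    0.54  -89.67]
```

>>> jog_arm(commands=[{"x":-0.9,"y":-3.9,"z":-0.8,"roll":0},{"x":-0.8,"y":-3.9,"z":-0.8,"roll":0},{"x":-0.9,"y":-3.9,"z":-0.8,"roll":0},{"x":-0.8,"y":-3.9,"z":-0.8,"roll":0},{"x":-0.9,"y":-3.9,"z":-0.8,"roll":0},{"x":-3.6,"y":-2.5,"z":-1.8,"roll":-0.092},{"x":-3.3,"y":-2.8,"z":-1.8,"roll":-0.092},{"x":-3.1,"y":-3.1,"z":-1.8,"roll":-0.092},{"x":-2.8,"y":-3.3,"z":-1.8,"roll":-0.092},{"x":-2.4,"y":-3.6,"z":-1.8,"roll":-0.092},{"x":-2.1,"y":-3.8,"z":-1.8,"roll":-0.092},{"x":-4.6,"y":-0.4,"z":0.1,"roll":-0.097}])

```text
clock: 4.65
tool_pos: [0.2563, -0.372, 0.2712]
orientation: [-179.6, 0.9, -123.0]
force: [0.3, 0.7, -0.7]
opening: 0.0877
```

>>> jog_arm(commands=[{"x":-4.5,"y":-0.8,"z":0.1,"roll":-0.097},{"x":-4.5,"y":-1.3,"z":0.1,"roll":-0.097},{"x":-4.3,"y":-1.7,"z":0.1,"roll":-0.097},{"x":-4.1,"y":-2.1,"z":0.1,"roll":-0.097},{"x":-3.9,"y":-2.5,"z":0,"roll":-0.097},{"x":-3.6,"y":-2.9,"z":0,"roll":-0.097},{"x":0,"y":0,"z":0,"roll":0}], gripper=5)

```text
clock: 5.35
tool_pos: [0.4472, -0.1652, 0.2702]
orientation: [-179.2, 0.7, -89.4]
force: [-0.4, -0.2, -0.2]
opening: 0.0496
```

```bash
python3 ob.py; python3 - <<'E'
from h import *
import pickle
c=cam('wrist');pickle.dump(c,open('w1.pkl','wb'));save(c['im'],'pics/w1.png')
T=cam('top');save(T['im'],'pics/t2.png')
E
```

```text
5.35 q [  2.9097  -0.4934 -19.3906  -0.657  -70.2734  -2.0968] p [ 0.4472 -0.1652  0.2702] rpy [-179.1951    0.6514  -89.3998] F [-0.3557 -0.2294 -0.2075] M [-0.0735  0.2753  0.019 ] op 0.04956586227813541
```

View pics/w1.png

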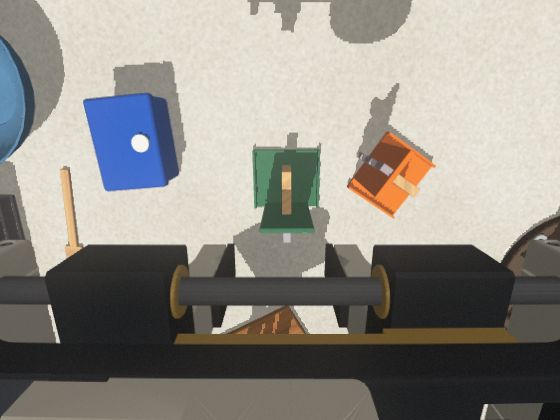

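```bash
python3 - <<'E'
from h import *
import pickle
c=pickle.load(open('w1.pkl','rb'));save(c['im'],'pics/w1c.png',(240,130,340,250),5)
print(proj(c,[[.44,-.16,0]]))
E
```

```text
[[287.98317861 177.20579466]]
```

View pics/w1c.png

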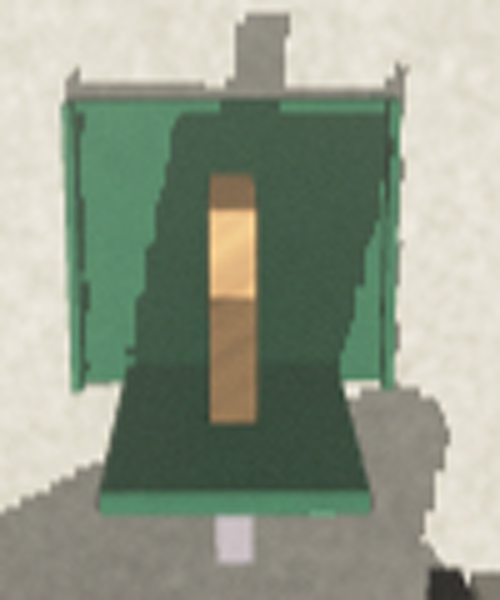

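```bash
python3 - <<'E'
from fit import *
import pickle
C=pickle.load(open('c0.pkl','rb'));S,T=C['side'],C['top'];W=pickle.load(open('w1.pkl','rb'))
t=lambda a,b:(180+a/3.5,190+b/3.5); w=lambda a,b:(240+a/5,130+b/5)
ow=[(W,[-.04,-.045,.014],w(65,103)),(W,[-.04,.045,.014],w(400,100)),(W,[-.02,0,.062],w(233,208)),(W,[.034,0,.062],w(233,424)),
(W,[.034,-.03,.11],w(101,490)),(W,[.034,.03,.11],w(369,490)),(W,[.04,-.03,.11],w(99,515)),(W,[.04,.03,.11],w(370,515)),(W,[.0525,0,.106],w(236,563))]
ot=[(T,[-.04,-.045,.014],t(615,175)),(T,[-.04,.045,.014],t(625,287)),(T,[-.020,0,.062],t(602,227))]
for o in(ow,ot,ow+ot):
    p,r=fit(o,[.44,-.16,1.57]);print('shelf',p[:2],np.degrees(p[2]));print(r.round(1).tolist())
# height check of rib top front by triangulation
print(tri(W,w(233,208),T,t(602,227)))
E
```

```text
shelf [ 0.44239324 -0.15879736] 90.8953860178212
[[-0.5, -0.1], [0.3, 0.2], [0.0, 0.0], [0.0, -0.2], [-0.5, 0.1], [0.6, 0.0], [0.0, 0.2], [0.2, 0.1], [-0.2, -0.4]]
shelf [ 0.44015129 -0.16075094] 91.70605090005581
[[-0.2, -0.5], [-0.1, 0.6], [0.4, -0.1]]
shelf [ 0.44226575 -0.15890144] 90.78110673917814
[[-0.4, -0.2], [0.5, 0.2], [0.2, -0.1], [0.1, -0.3], [-0.5, -0.0], [0.6, -0.0], [0.1, 0.1], [0.3, 0.1], [-0.2, -0.5], [-0.7, -1.0], [-1.1, 0.1], [-0.4, -0.8]]
(array([ 0.44235166, -0.1790581 ,  0.06266302]), np.float64(0.43025334452691294))
```

```bash
python3 - <<'E'
from plan import *
rows([((.4425,-.1709,.12),0),((.4425,-.1709,.032),0,.03)])
E
```

```text
7
[{"x": 0.13, "y": 0.1, "z": 3.75, "roll": 0.0}, {"x": 0.13, "y": 0.1, "z": 3.75, "roll": 0.0}, {"x": 0.13, "y": 0.09, "z": 3.74, "roll": 0.0}, {"x": 0.13, "y": 0.1, "z": 3.75, "roll": 0.0}, {"x": 0.03, "y": 0.04, "z": 2.93, "roll": 0.0}, {"x": 0.03, "y": 0.03, "z": 2.93, "roll": 0.0}, {"x": 0.04, "y": 0.04, "z": 2.94, "roll": 0.0}]
end [ 0.4425 -0.1709  0.032 ] [-179.28    0.65  -89.72]
```

>>> jog_arm(commands=[{"x":0.15,"y":0.1,"z":3.7,"roll":0},{"x":0.15,"y":0.1,"z":3.7,"roll":0},{"x":0.15,"y":0.1,"z":3.7,"roll":0},{"x":0.15,"y":0.1,"z":3.7,"roll":0},{"x":0,"y":0,"z":3,"roll":0},{"x":0,"y":0,"z":3,"roll":0},{"x":0,"y":0.1,"z":3,"roll":0},{"x":0,"y":0,"z":0,"roll":0}])

```text
clock: 6.25
tool_pos: [0.4387, -0.1725, 0.0292]
orientation: [-179.6, 0.7, -90.0]
force: [-1.3, -0.1, 0.6]
opening: 0.0497
```

```bash
python3 ob.py
```

```text
6.25 q [  1.9732  14.8796 -38.2289  -1.0986 -36.5001  -1.0887] p [ 0.4387 -0.1725  0.0292] rpy [-179.6262    0.6667  -89.9941] F [-1.2628 -0.0607  0.5846] M [-0.0023  0.3164 -0.0157] op 0.04972203701808671
```

>>> jog_arm(commands=[{"x":-0.1,"y":-0.35,"z":-0.3,"roll":0},{"x":0,"y":0,"z":0,"roll":0}])

```text
clock: 6.45
tool_pos: [0.4475, -0.1711, 0.0373]
orientation: [-179.0, 0.6, -89.8]
force: [0.6, -0.3, 1.6]
opening: 0.0503
```

>>> jog_arm(commands=[{"x":0,"y":0,"z":0,"roll":0},{"x":0,"y":0,"z":0,"roll":0},{"x":0,"y":0,"z":0,"roll":0},{"x":0,"y":0,"z":0,"roll":0}], gripper=0)

```text
clock: 6.85
tool_pos: [0.4458, -0.1706, 0.0355]
orientation: [-179.2, 0.7, -89.8]
force: [-0.1, -0.3, 0.7]
opening: 0.0235
```

```bash
python3 ob.py; python3 - <<'E'
from plan import *
o=ctrl.get_obs();p=o['tool_pos']
rows([((p[0],p[1],.075),0),((.5765,-.0484,.075),-.515),((.5765,-.0484,.034),0,.02)])
E
```

```text
6.85 q [  2.2114  14.5433 -37.4973  -1.0362 -37.1462  -1.2155] p [ 0.4458 -0.1706  0.0355] rpy [-179.205     0.6544  -89.8211] F [-0.1044 -0.2743  0.6813] M [-0.0294  0.1728 -0.0427] op 0.02345680647318772
8
[{"x": -0.05, "y": -0.05, "z": -3.95, "roll": 0.0}, {"x": -3.04, "y": -3.28, "z": 0.08, "roll": -0.129}, {"x": -2.6, "y": -3.64, "z": 0.08, "roll": -0.129}, {"x": -2.1, "y": -3.94, "z": 0.08, "roll": -0.129}, {"x": -1.58, "y": -4.19, "z": 0.08, "roll": -0.129}, {"x": 0.0, "y": 0.02, "z": 1.37, "roll": 0.0}, {"x": 0.0, "y": 0.03, "z": 1.36, "roll": 0.0}, {"x": 0.01, "y": 0.02, "z": 1.37, "roll": 0.0}]
end [ 0.5765 -0.0484  0.034 ] [-178.99    0.18  -60.26]
```

>>> jog_arm(commands=[{"x":0,"y":0.2,"z":0,"roll":0},{"x":0,"y":0,"z":0,"roll":0},{"x":0,"y":0,"z":0,"roll":0},{"x":0,"y":0,"z":0,"roll":0}], gripper=0)

```text
clock: 7.25
tool_pos: [0.443, -0.1707, 0.0351]
orientation: [-179.3, 0.6, -89.8]
force: [-2.9, -1.1, 6.6]
opening: 0.0119
```

```bash
python3 ob.py
```

```text
7.25 q [  2.2129  14.428  -37.7538  -1.0235 -37.1167  -1.2194] p [ 0.443  -0.1707  0.0351] rpy [-179.3164    0.6422  -89.815 ] F [-2.8602 -1.066   6.6269] M [0.0005 1.5377 0.1152] op 0.011911147371818094
```

>>> jog_arm(commands=[{"x":0,"y":0,"z":-2,"roll":0},{"x":0,"y":0,"z":-2,"roll":0},{"x":-3,"y":-3.3,"z":0.1,"roll":-0.129},{"x":-2.6,"y":-3.6,"z":0.1,"roll":-0.129},{"x":-2.1,"y":-3.9,"z":0.1,"roll":-0.129},{"x":-1.6,"y":-4.2,"z":0.1,"roll":-0.129},{"x":0,"y":0,"z":0,"roll":0},{"x":0,"y":0,"z":0,"roll":0}])

```text
clock: 8.05
tool_pos: [0.5734, -0.0484, 0.073]
orientation: [-179.1, 0.2, -60.2]
force: [-1.7, -0.7, -2.4]
opening: 0.0118
```

```bash
python3 ob.py
```

```text
8.05 q [ 14.3171  19.286  -23.3492  -0.6491 -46.564   15.8968] p [ 0.5734 -0.0484  0.073 ] rpy [-179.1009    0.2405  -60.2272] F [-1.693  -0.6715 -2.4177] M [-0.1336  0.3148 -0.0453] op 0.011760414947498321
```

>>> jog_arm(commands=[{"x":0,"y":0,"z":2,"roll":0},{"x":0,"y":0,"z":1.7,"roll":0},{"x":0,"y":0,"z":0,"roll":0},{"x":0,"y":0,"z":0.15,"roll":0},{"x":0,"y":0,"z":0,"roll":0}])

```text
clock: 8.55
tool_pos: [0.5734, -0.0493, 0.0358]
orientation: [-179.0, 0.2, -60.3]
force: [0.4, 0.8, -2.2]
opening: 0.0115
```

```bash
python3 ob.py
```

```text
8.55 q [ 14.2315  22.0304 -25.3519  -0.6887 -41.7416  15.9537] p [ 0.5734 -0.0493  0.0358] rpy [-179.0315    0.2081  -60.3235] F [ 0.4097  0.7591 -2.1617] M [-0.1243  0.1537 -0.0301] op 0.011500229139828382
```

Lower slightly to contact, then open and rise.

>>> jog_arm(commands=[{"x":0,"y":0,"z":0.1,"roll":0},{"x":0,"y":0,"z":0.05,"roll":0}])

```text
clock: 8.75
tool_pos: [0.5741, -0.0491, 0.0349]
orientation: [-179.0, 0.2, -60.3]
force: [-1.5, 0.2, 5.1]
opening: 0.0116
```

>>> jog_arm(commands=[{"x":0,"y":0,"z":0,"roll":0},{"x":0,"y":0,"z":0,"roll":0},{"x":0,"y":0,"z":0,"roll":0},{"x":0,"y":0,"z":-4,"roll":0},{"x":0,"y":0,"z":-5,"roll":0},{"x":0.5,"y":0,"z":-4.9,"roll":0},{"x":2,"y":0,"z":-4.5,"roll":0},{"x":2,"y":0,"z":-4.5,"roll":0},{"x":0,"y":0,"z":-2,"roll":0}], gripper=5)

```text
clock: 9.65
tool_pos: [0.595, -0.0925, 0.288]
orientation: [-178.7, -0.0, -60.3]
force: [0.3, 0.2, -0.5]
opening: 0.0496
```

```bash
python3 ob.py;  python3 - <<'E'
from h import *
import pickle
c=cam('wrist');pickle.dump(c,open('w2.pkl','wb'));save(c['im'],'pics/w2.png')
E
```

```text
9.65 q [  9.4572  11.1913  -4.0079  -0.4456 -73.5897  20.3566] p [ 0.595  -0.0925  0.288 ] rpy [-178.7154   -0.018   -60.3078] F [ 0.2699  0.218  -0.5405] M [-0.0008  0.1331  0.0538] op 0.049614879908801646
```

View pics/w2.png

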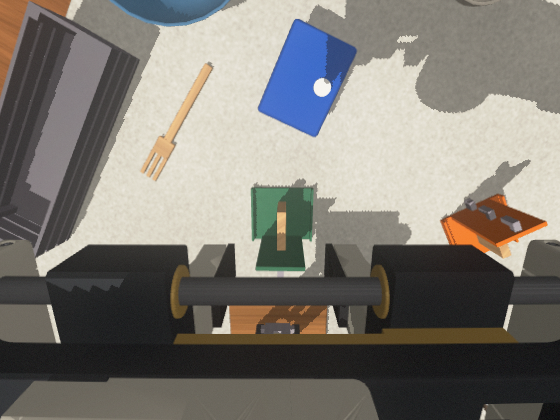

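```bash
python3 - <<'E'
from plan import *
rows([((.338,-.026,.26),1.74),((.338,-.026,.13),1.596)])
E
```

```text
24
[{"x": -1.54, "y": 1.6, "z": 0.21, "roll": 0.145}, {"x": -1.29, "y": 1.8, "z": 0.21, "roll": 0.145}, {"x": -1.02, "y": 1.97, "z": 0.21, "roll": 0.145}, {"x": -0.73, "y": 2.1, "z": 0.21, "roll": 0.145}, {"x": -0.41, "y": 2.18, "z": 0.21, "roll": 0.145}, {"x": -0.1, "y": 2.22, "z": 0.21, "roll": 0.145}, {"x": 0.23, "y": 2.21, "z": 0.2, "roll": 0.145}, {"x": 0.54, "y": 2.15, "z": 0.21, "roll": 0.145}, {"x": 0.85, "y": 2.05, "z": 0.2, "roll": 0.145}, {"x": 1.13, "y": 1.9, "z": 0.21, "roll": 0.145}, {"x": 1.4, "y": 1.72, "z": 0.2, "roll": 0.145}, {"x": 1.63, "y": 1.5, "z": 0.21, "roll": 0.145}]
[{"x": 0.03, "y": -0.0, "z": 1.08, "roll": 0.133}, {"x": 0.03, "y": -0.01, "z": 1.08, "roll": 0.133}, {"x": 0.02, "y": -0.01, "z": 1.08, "roll": 0.133}, {"x": 0.02, "y": -0.01, "z": 1.08, "roll": 0.133}, {"x": 0.02, "y": -0.02, "z": 1.08, "roll": 0.133}, {"x": 0.02, "y": -0.02, "z": 1.08, "roll": 0.133}, {"x": 0.02, "y": -0.02, "z": 1.09, "roll": 0.133}, {"x": 0.01, "y": -0.02, "z": 1.08, "roll": 0.133}, {"x": 0.01, "y": -0.02, "z": 1.09, "roll": 0.133}, {"x": 0.01, "y": -0.03, "z": 1.08, "roll": 0.133}, {"x": 0.0, "y": -0.02, "z": 1.09, "roll": 0.133}, {"x": 0.0, "y": -0.03, "z": 1.08, "roll": 0.133}]
end [ 0.338 -0.026  0.13 ] [178.62  -0.2  108.56]
```

>>> jog_arm(commands=[{"x":-1.5,"y":1.6,"z":0.2,"roll":0.145},{"x":-1.3,"y":1.8,"z":0.2,"roll":0.145},{"x":-1.0,"y":2.0,"z":0.2,"roll":0.145},{"x":-0.7,"y":2.1,"z":0.2,"roll":0.145},{"x":-0.4,"y":2.2,"z":0.2,"roll":0.145},{"x":-0.1,"y":2.2,"z":0.2,"roll":0.145},{"x":0.2,"y":2.2,"z":0.2,"roll":0.145},{"x":0.5,"y":2.2,"z":0.2,"roll":0.145},{"x":0.9,"y":2.0,"z":0.2,"roll":0.145},{"x":1.1,"y":1.9,"z":0.2,"roll":0.145},{"x":1.4,"y":1.7,"z":0.2,"roll":0.145},{"x":1.6,"y":1.5,"z":0.2,"roll":0.145}])

```text
clock: 10.9
tool_pos: [0.3348, -0.0256, 0.2559]
orientation: [179.6, 0.9, -160.3]
force: [0.2, 0.2, 1.2]
opening: 0.0503
```

>>> jog_arm(commands=[{"x":0,"y":0,"z":1,"roll":0.145},{"x":0,"y":0,"z":1,"roll":0.145},{"x":0,"y":0,"z":1,"roll":0.145},{"x":0,"y":0,"z":1,"roll":0.145},{"x":0,"y":0,"z":1,"roll":0.145},{"x":0,"y":0,"z":1,"roll":0.145},{"x":0,"y":0,"z":1,"roll":0.145},{"x":0,"y":0,"z":1,"roll":0.145},{"x":0,"y":0,"z":1,"roll":0.145},{"x":0,"y":0,"z":1,"roll":0.145},{"x":0,"y":0,"z":1,"roll":0.145},{"x":0,"y":0,"z":1,"roll":0.145}])

```text
clock: 12.1
tool_pos: [0.3564, -0.0803, 0.1301]
orientation: [179.3, -6.2, 103.2]
force: [0.4, 0.5, -0.0]
opening: 0.05
```

```bash
python3 ob.py
```

```text
12.1 q [  11.3747   -2.7666  -38.8276   -7.7402  -53.7278 -173.6017] p [ 0.3564 -0.0803  0.1301] rpy [179.3392  -6.2157 103.2365] F [ 0.4223  0.4757 -0.0487] M [-0.4735 -0.0602  0.0169] op 0.05001968173156441
```

>>> jog_arm(commands=[{"x":2.5,"y":-0.3,"z":0,"roll":0.145},{"x":2.5,"y":-0.3,"z":0,"roll":0.145},{"x":2.5,"y":-0.3,"z":0,"roll":0.145},{"x":2.5,"y":-0.3,"z":0,"roll":0.145}])

```text
clock: 12.5
tool_pos: [0.3381, -0.1005, 0.1043]
orientation: [-176.0, -17.9, 76.3]
force: [0.3, 0.5, -0.1]
opening: 0.0501
```

```bash
cat >> ob.py <<'E'
R=Rt.from_euler('xyz',o['orientation'],degrees=True).as_matrix()
z=R[:,2];print('tilt',np.degrees(np.arccos(-z[2])).round(2),'az',np.degrees(np.arctan2(z[1],z[0])).round(1))
print('R',R.round(3).tolist())
E
python3 ob.py
```

```text
12.5 q [  -6.772     3.1324  -33.8977  -21.8863  -56.928  -173.6058] p [ 0.3381 -0.1005  0.1043] rpy [-175.9837  -17.8737   76.3102] F [ 0.3432  0.5411 -0.1468] M [-1.2683  0.0914  0.002 ] op 0.050140295025084894
tilt 18.3 az 89.2
R [[0.225, 0.974, 0.004], [0.925, -0.215, 0.314], [0.307, -0.067, -0.949]]
```

```bash
python3 - <<'E'
from plan import *
rows([((.38,-.05,.38),-.5),((.36,.18,.40),-.7),((.123,.408,.16),-.75)])
E
```

```text
20
[{"x": 2.35, "y": 0.19, "z": -4.1, "roll": -0.083}, {"x": 2.32, "y": 0.39, "z": -4.09, "roll": -0.083}, {"x": 2.28, "y": 0.58, "z": -4.1, "roll": -0.083}, {"x": 2.22, "y": 0.76, "z": -4.09, "roll": -0.083}, {"x": 2.16, "y": 0.95, "z": -4.1, "roll": -0.083}, {"x": 2.06, "y": 1.12, "z": -4.09, "roll": -0.083}, {"x": 4.44, "y": 0.81, "z": 1.06, "roll": -0.14}, {"x": 4.28, "y": 1.42, "z": 1.06, "roll": -0.14}, {"x": 4.04, "y": 2.01, "z": 1.07, "roll": -0.14}, {"x": 3.72, "y": 2.55, "z": 1.06, "roll": -0.14}, {"x": 3.33, "y": 3.05, "z": 1.07, "roll": -0.14}, {"x": 3.07, "y": -0.2, "z": 3.32, "roll": -0.083}]
[{"x": 3.08, "y": 0.05, "z": 3.31, "roll": -0.083}, {"x": 3.06, "y": 0.31, "z": 3.32, "roll": -0.083}, {"x": 3.02, "y": 0.56, "z": 3.31, "roll": -0.083}, {"x": 2.97, "y": 0.81, "z": 3.32, "roll": -0.083}, {"x": 2.89, "y": 1.05, "z": 3.31, "roll": -0.083}, {"x": 2.79, "y": 1.29, "z": 3.32, "roll": -0.083}, {"x": 2.68, "y": 1.52, "z": 3.31, "roll": -0.083}, {"x": 2.54, "y": 1.74, "z": 3.32, "roll": -0.083}]
end [0.123 0.408 0.16 ] [ 161.91    2.87 -172.08]
```

>>> jog_arm(commands=[{"x":2.3,"y":0.2,"z":-4.1,"roll":-0.1},{"x":2.3,"y":0.4,"z":-4.1,"roll":-0.1},{"x":2.3,"y":0.6,"z":-4.1,"roll":-0.1},{"x":2.2,"y":0.8,"z":-4.1,"roll":-0.1},{"x":2.1,"y":1.0,"z":-4.1,"roll":-0.1},{"x":2.0,"y":1.2,"z":-4.1,"roll":-0.1},{"x":4.4,"y":1.1,"z":1.1,"roll":-0.14},{"x":4.2,"y":1.7,"z":1.1,"roll":-0.14},{"x":3.9,"y":2.3,"z":1.1,"roll":-0.14},{"x":3.5,"y":2.8,"z":1.1,"roll":-0.14}])

```text
clock: 13.5
tool_pos: [0.3522, 0.1364, 0.3948]
orientation: [164.9, -10.4, 145.3]
force: [1.0, -0.1, -0.1]
opening: 0.0499
```

```bash
python3 ob.py; python3 - <<'E'
from plan import *
rows([((.36,.19,.40),-.14),((.123,.408,.16),-.75)])
E
```

```text
13.5 q [  34.7834  -16.1566  -12.8856  -14.9064  -82.6715 -160.287 ] p [0.3522 0.1364 0.3948] rpy [164.9264 -10.4379 145.3482] F [ 0.9961 -0.0804 -0.0821] M [-1.1256 -0.2388 -0.0769] op 0.04987200140135572
tilt 18.27 az 89.3
R [[-0.809, 0.588, 0.004], [0.559, 0.768, 0.313], [0.181, 0.256, -0.95]]
11
[{"x": 1.23, "y": 2.35, "z": 0.6, "roll": -0.07}, {"x": 1.06, "y": 2.44, "z": 0.59, "roll": -0.07}, {"x": 3.02, "y": 0.05, "z": 3.28, "roll": -0.083}, {"x": 3.01, "y": 0.3, "z": 3.28, "roll": -0.083}, {"x": 2.97, "y": 0.55, "z": 3.28, "roll": -0.083}, {"x": 2.92, "y": 0.8, "z": 3.28, "roll": -0.083}, {"x": 2.84, "y": 1.03, "z": 3.28, "roll": -0.083}, {"x": 2.75, "y": 1.27, "z": 3.28, "roll": -0.083}, {"x": 2.63, "y": 1.49, "z": 3.28, "roll": -0.083}, {"x": 2.5, "y": 1.7, "z": 3.29, "roll": -0.083}, {"x": 2.36, "y": 1.91, "z": 3.28, "roll": -0.083}]
end [0.123 0.408 0.16 ] [ 162.36    4.81 -165.96]
```

>>> jog_arm(commands=[{"x":1.2,"y":2.4,"z":0.6,"roll":-0.07},{"x":1.1,"y":2.4,"z":0.6,"roll":-0.07},{"x":3.0,"y":0,"z":3.3,"roll":-0.083},{"x":3.0,"y":0.3,"z":3.3,"roll":-0.083},{"x":3.0,"y":0.5,"z":3.3,"roll":-0.083},{"x":2.9,"y":0.8,"z":3.3,"roll":-0.083},{"x":2.8,"y":1.0,"z":3.3,"roll":-0.083},{"x":2.8,"y":1.3,"z":3.3,"roll":-0.083},{"x":2.6,"y":1.5,"z":3.3,"roll":-0.083},{"x":2.5,"y":1.7,"z":3.3,"roll":-0.083},{"x":2.4,"y":1.9,"z":3.3,"roll":-0.083}])

```text
clock: 14.6
tool_pos: [0.1406, 0.4072, 0.1582]
orientation: [162.0, 3.2, -164.8]
force: [0.6, 0.1, 1.5]
opening: 0.05
```

```bash
python3 ob.py
```

```text
14.6 q [  98.2086  -10.554   -47.2584    1.4684  -35.024  -173.6041] p [0.1406 0.4072 0.1582] rpy [ 161.9684    3.1711 -164.8317] F [0.6455 0.1386 1.4696] M [-0.9202 -0.2495 -0.036 ] op 0.050006895197022505
tilt 18.3 az 95.5
R [[-0.964, -0.265, -0.03], [-0.261, 0.913, 0.313], [-0.055, 0.309, -0.949]]
```

>>> jog_arm(commands=[{"x":0,"y":0,"z":0,"roll":0.145},{"x":0,"y":0,"z":0,"roll":0.145}])

```text
clock: 14.8
tool_pos: [0.1649, 0.4078, 0.1551]
orientation: [161.9, -4.4, -179.1]
force: [1.6, 0.8, 0.5]
opening: 0.0502
```

```bash
python3 ob.py
```

```text
14.8 q [  89.1378   -7.1463  -41.4106   -7.7364  -37.9786 -173.605 ] p [0.1649 0.4078 0.1551] rpy [ 161.9099   -4.4306 -179.1202] F [1.612  0.8337 0.4925] M [-1.0545 -0.3491 -0.0431] op 0.05018764234362138
tilt 18.61 az 104.2
R [[-0.997, 0.009, -0.078], [-0.015, 0.951, 0.309], [0.077, 0.31, -0.948]]
```

>>> jog_arm(commands=[{"x":0,"y":0,"z":0,"roll":0.145},{"x":0,"y":0,"z":0,"roll":0.145},{"x":0,"y":0,"z":0,"roll":0.145}])

```text
clock: 15.1
tool_pos: [0.2075, 0.4012, 0.1428]
orientation: [165.0, -15.6, 159.3]
force: [-0.8, -0.0, 0.3]
opening: 0.0501
```

```bash
python3 ob.py
```

```text
15.1 q [  74.2021   -1.7598  -34.2645  -20.438   -42.5682 -173.6054] p [0.2075 0.4012 0.1428] rpy [164.9628 -15.5646 159.3408] F [-0.8429 -0.0248  0.274 ] M [-1.2289 -0.491  -0.0247] op 0.0501009946502715
tilt 21.51 az 114.3
R [[-0.901, 0.406, -0.151], [0.34, 0.879, 0.334], [0.268, 0.25, -0.93]]
```

>>> jog_arm(commands=[{"x":0,"y":0,"z":0,"roll":0.145},{"x":0,"y":0,"z":0,"roll":0.145}])

```text
clock: 15.3
tool_pos: [0.2339, 0.3898, 0.1255]
orientation: [169.5, -22.3, 144.6]
force: [0.3, -0.4, -0.1]
opening: 0.05
```

```bash
python3 ob.py
```

```text
15.3 q [  64.2504    2.2291  -31.0861  -28.2988  -45.3718 -173.6029] p [0.2339 0.3898 0.1255] rpy [169.4514 -22.3123 144.6277] F [ 0.2954 -0.3579 -0.1074] M [-1.3539 -0.6825  0.0021] op 0.049976690738848556
tilt 24.56 az 118.5
R [[-0.754, 0.626, -0.198], [0.536, 0.761, 0.365], [0.38, 0.169, -0.909]]
```

```bash
python3 - <<'E'
from plan import *
import pickle
c=pickle.load(open('w2.pkl','rb'));save(c['im'],'pics/w2c.png',(235,175,335,285),5.4)
save(c['im'],'pics/w2d.png',(190,270,370,350),4)
o=ctrl.get_obs();R=Rt.from_euler('xyz',o['orientation'],degrees=True).as_matrix()
z=R[:,2];h=np.hypot(z[0],z[1]);xd=np.array([-z[0]/h*-z[2],-z[1]/h*-z[2],-h]);l=R.T@xd
ang=np.arctan2(l[1],l[0]);print(xd,ang,ang-2*np.pi)
E
```

```text
[ 0.433977   -0.79927616 -0.41571815] -2.721990312854881 -9.005175620034468
```

View pics/w2c.png

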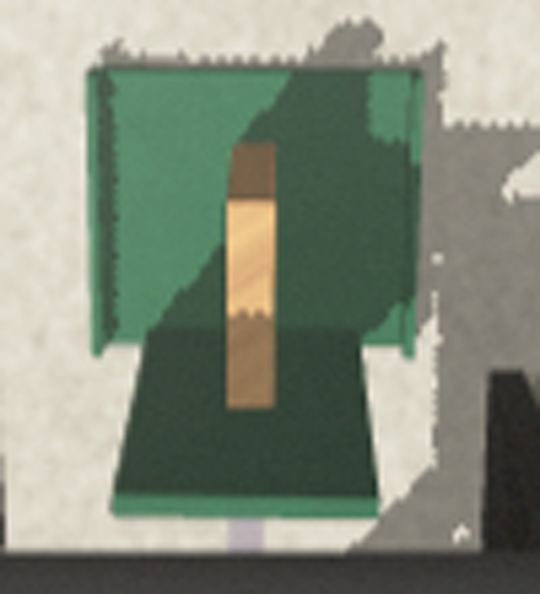

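View pics/w2d.png

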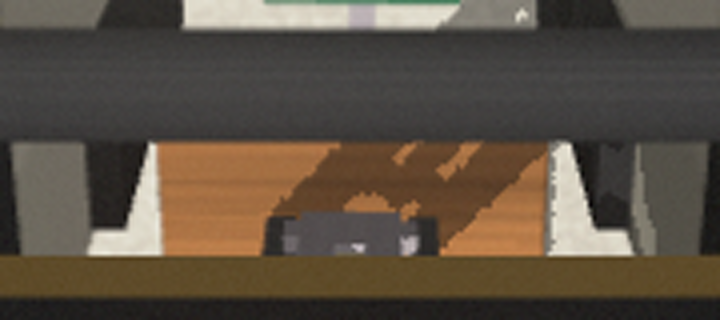

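```bash
python3 - <<'E'
from fit import *
import pickle
W=pickle.load(open('w2.pkl','rb'))
w=lambda a,b:(235+a/5.4,175+b/5.4)
ow=[(W,[-.04,-.045,.014],w(88,70)),(W,[-.04,.045,.014],w(425,68)),(W,[-.02,0,.062],w(252,199)),(W,[.034,0,.062],w(251,408)),
(W,[.034,-.03,.11],w(113,496)),(W,[.034,.03,.11],w(377,496)),(W,[.04,-.03,.11],w(111,516)),(W,[.04,.03,.11],w(378,517))]
p,r=fit(ow,[.57,-.04,2.1]);print('shelf',p[:2],np.degrees(p[2]));print(r.round(1).tolist())
np.save('shelf.npy',p)
# rack base side edges at z=.012
v=lambda a,b:onz(W,(190+a/4,270+b/4),.012)
a,b,c,d=v(158,143),v(163,255),v(553,143),v(547,255)
print(a,b,c,d)
for q,e in((a,b),(c,d)): print(np.degrees(np.arctan2(e[1]-q[1],e[0]-q[0])))
# rack pose from earlier
P=[.48522,.12086];y=np.radians(120)
X=np.array([np.cos(y),np.sin(y)]);Y=np.array([-X[1],X[0]])
for q in(a,b,c,d): print((q[:2]-P)@X,(q[:2]-P)@Y)
E
```

```text
shelf [ 0.56849011 -0.0393371 ] 119.30972745573827
[[-0.5, 0.5], [-0.1, 1.5], [-0.2, -0.1], [-0.3, -0.5], [-0.3, -1.0], [0.7, -0.2], [0.2, -0.2], [0.4, 0.4]]
[0.56564048 0.13754946 0.012     ] [0.53931753 0.18477441 0.012     ] [0.42776386 0.05641073 0.012     ] [0.4012859  0.10302915 0.012     ]
119.13508108776843
119.59535949438332
-0.025756749936522844 -0.07799091054267199
0.02830274193431352 -0.07880703747711289
-0.02708663426162166 0.08198311220475461
0.02652508105391767 0.08160448340440445
```

```bash
python3 - <<'E'
from plan import *
rows([((.30,.30,.38),-.8),((.36,.12,.42),-.52),((.53,-.10,.34),-.8),((.5954,-.0887,.154),-.6)])
E
```

```text
23
[{"x": -0.02, "y": 0.27, "z": -4.62, "roll": -0.133}, {"x": -0.06, "y": 0.26, "z": -4.62, "roll": -0.133}, {"x": -0.09, "y": 0.25, "z": -4.62, "roll": -0.133}, {"x": -0.13, "y": 0.24, "z": -4.63, "roll": -0.133}, {"x": -0.15, "y": 0.22, "z": -4.62, "roll": -0.133}, {"x": -0.19, "y": 0.2, "z": -4.63, "roll": -0.133}, {"x": -0.44, "y": -3.11, "z": -2.28, "roll": -0.104}, {"x": -0.11, "y": -3.13, "z": -2.28, "roll": -0.104}, {"x": 0.21, "y": -3.13, "z": -2.28, "roll": -0.104}, {"x": 0.54, "y": -3.09, "z": -2.28, "roll": -0.104}, {"x": 0.85, "y": -3.02, "z": -2.28, "roll": -0.104}, {"x": 0.05, "y": -4.09, "z": -0.59, "roll": -0.114}]
[{"x": 0.51, "y": -4.06, "z": -0.59, "roll": -0.114}, {"x": 0.97, "y": -3.97, "z": -0.59, "roll": -0.114}, {"x": 1.41, "y": -3.84, "z": -0.59, "roll": -0.114}, {"x": 1.84, "y": -3.65, "z": -0.59, "roll": -0.114}, {"x": 2.25, "y": -3.42, "z": -0.59, "roll": -0.114}, {"x": 2.62, "y": -3.14, "z": -0.6, "roll": -0.114}, {"x": 0.87, "y": -2.13, "z": 3.21, "roll": -0.12}, {"x": 1.12, "y": -2.02, "z": 3.21, "roll": -0.12}, {"x": 1.36, "y": -1.87, "z": 3.21, "roll": -0.12}, {"x": 1.57, "y": -1.69, "z": 3.2, "roll": -0.12}, {"x": 1.76, "y": -1.49, "z": 3.21, "roll": -0.12}]
end [ 0.5954 -0.0887  0.154 ] [179.84  24.56 -61.88]
```

>>> jog_arm(commands=[{"x":0,"y":0.3,"z":-4.6,"roll":-0.133},{"x":-0.1,"y":0.3,"z":-4.6,"roll":-0.133},{"x":-0.1,"y":0.2,"z":-4.6,"roll":-0.133},{"x":-0.1,"y":0.2,"z":-4.6,"roll":-0.133},{"x":-0.2,"y":0.2,"z":-4.6,"roll":-0.133},{"x":-0.2,"y":0.2,"z":-4.6,"roll":-0.133},{"x":-0.4,"y":-3.1,"z":-2.3,"roll":-0.104},{"x":-0.1,"y":-3.1,"z":-2.3,"roll":-0.104},{"x":0.2,"y":-3.1,"z":-2.3,"roll":-0.104},{"x":0.5,"y":-3.1,"z":-2.3,"roll":-0.104},{"x":0.9,"y":-3.0,"z":-2.3,"roll":-0.104},{"x":0,"y":-4.1,"z":-0.6,"roll":-0.114}])

```text
clock: 16.5
tool_pos: [0.3851, 0.0877, 0.4117]
orientation: [156.6, 7.1, -136.3]
force: [1.2, 1.3, 0.0]
opening: 0.0499
```

>>> jog_arm(commands=[{"x":0.5,"y":-4.1,"z":-0.6,"roll":-0.114},{"x":1.0,"y":-4.0,"z":-0.6,"roll":-0.114},{"x":1.4,"y":-3.8,"z":-0.6,"roll":-0.114},{"x":1.8,"y":-3.7,"z":-0.6,"roll":-0.114},{"x":2.2,"y":-3.4,"z":-0.6,"roll":-0.114},{"x":2.6,"y":-3.1,"z":-0.6,"roll":-0.114}])

```text
clock: 17.1
tool_pos: [0.5326, -0.0993, 0.3405]
orientation: [165.6, 20.0, -98.2]
force: [1.2, 0.7, 0.0]
opening: 0.0499
```

```bash
python3 ob.py;python3 - <<'E'
from plan import *
rows([((.5954,-.0887,.154),-.6)])
E
```

```text
17.1 q [  -5.3094   16.1813   13.084   -20.483  -100.4697   -1.722 ] p [ 0.5326 -0.0993  0.3405] rpy [165.6084  20.0327 -98.2458] F [1.172  0.6865 0.0274] M [-1.0716 -0.6329 -0.016 ] op 0.049880239665777676
tilt 24.49 az 118.6
R [[-0.135, -0.971, -0.198], [-0.93, 0.055, 0.364], [-0.343, 0.234, -0.91]]
5
[{"x": 0.91, "y": -2.08, "z": 3.22, "roll": -0.12}, {"x": 1.15, "y": -1.95, "z": 3.22, "roll": -0.12}, {"x": 1.38, "y": -1.8, "z": 3.22, "roll": -0.12}, {"x": 1.59, "y": -1.63, "z": 3.23, "roll": -0.12}, {"x": 1.77, "y": -1.42, "z": 3.22, "roll": -0.12}]
end [ 0.5954 -0.0887  0.154 ] [-179.96   24.49  -61.3 ]
```

>>> jog_arm(commands=[{"x":0.9,"y":-2.1,"z":3.2,"roll":-0.122},{"x":1.2,"y":-1.9,"z":3.2,"roll":-0.122},{"x":1.4,"y":-1.8,"z":3.2,"roll":-0.122},{"x":1.6,"y":-1.6,"z":3.2,"roll":-0.122},{"x":1.8,"y":-1.4,"z":3.2,"roll":-0.122},{"x":0,"y":0,"z":0,"roll":0},{"x":0,"y":0,"z":0,"roll":0}])

```text
clock: 17.8
tool_pos: [0.5939, -0.0891, 0.1553]
orientation: [-180.0, 24.5, -61.2]
force: [0.4, -0.1, 1.4]
opening: 0.0501
```

```bash
python3 ob.py;python3 - <<'E'
from plan import *
import pickle
c=cam('wrist');pickle.dump(c,open('w3.pkl','wb'));save(c['im'],'pics/w3.png')
rows([((.5677,-.0376,.027),0,.035)])
E
```

```text
17.8 q [ -3.9737  27.4619   5.8625 -20.5753 -82.7647  38.0288] p [ 0.5939 -0.0891  0.1553] rpy [-179.9997   24.5082  -61.1609] F [ 0.3972 -0.15    1.4314] M [-1.1874 -0.573   0.0272] op 0.050055092842175276
tilt 24.51 az 118.8
R [[0.439, -0.876, -0.2], [-0.797, -0.482, 0.363], [-0.415, -0.0, -0.91]]
5
[{"x": 0.01, "y": -0.02, "z": 2.85, "roll": 0.0}, {"x": 0.01, "y": -0.02, "z": 2.85, "roll": 0.0}, {"x": 0.01, "y": -0.02, "z": 2.85, "roll": 0.0}, {"x": 0.01, "y": -0.02, "z": 2.84, "roll": 0.0}, {"x": 0.01, "y": -0.03, "z": 2.85, "roll": 0.0}]
end [ 0.5677 -0.0376  0.027 ] [-179.84   24.4   -61.09]
```

View pics/w3.png

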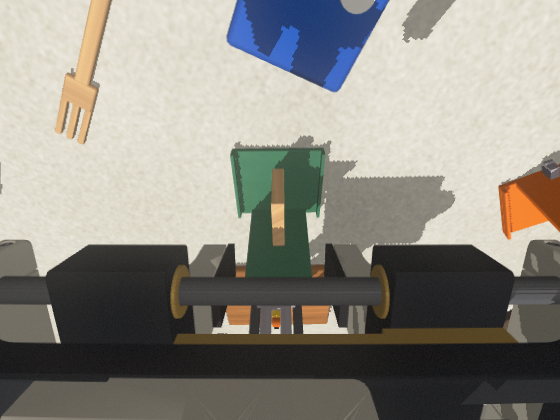

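```bash
python3 - <<'E'
from h import *
import pickle
c=pickle.load(open('w3.pkl','rb'));save(c['im'],'pics/w3c.png',(225,260,335,338),7)
E
```

```text
(no output)
```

View pics/w3c.png

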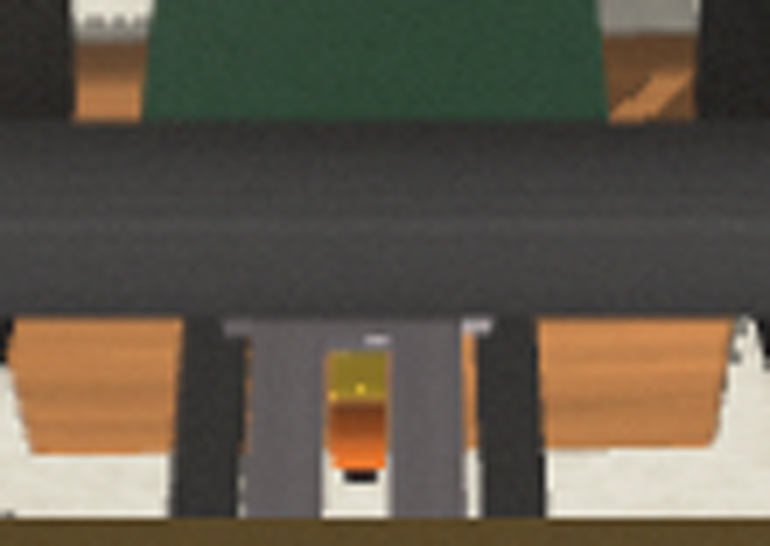

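```bash
python3 - <<'E'
from h import *
import pickle
c=pickle.load(open('w3.pkl','rb'))
P=np.array([.4837,.1200]);y=np.radians(119.5);X=np.array([np.cos(y),np.sin(y)]);Y=np.array([-X[1],X[0]])
w=lambda a,b:(225+a/7,260+b/7)
def face(px):
    p,r=ray(c,px);t=((P-p[:2])@X)/(r[:2]@X);q=p+t*r;return ((q[:2]-P)@Y).round(4),q[2].round(4)
for a,b in((355,330),(355,342),(355,348),(247,400),(463,400),(325,420),(391,420),(243,515),(467,515)): print((a,b),face(w(a,b)))
# base back corner at z=.012
for a,b in((32,453),(712,445)):
    q=onz(c,w(a,b),.012); print(((q[:2]-P)@X).round(4),((q[:2]-P)@Y).round(4))
C=pickle.load(open('c0.pkl','rb'))
# orange roller tri: wrist (358,435) ; side crop (228,430)
print(tri(c,w(358,455),C['side'],(230+228/4,180+430/4)))
print(tri(c,w(358,435),C['side'],(230+228/4,180+430/4)))
for H in(.041,.05,.065):
  print(H,[proj(C['side'],[P[0]+.005*X[0],P[1]+.005*X[1],H+d])[0].round(1) for d in(0,.042,.052,.082,.098,.128)])
E
```

```text
(355, 330) (np.float64(-0.0018), np.float64(0.0401))
(355, 342) (np.float64(-0.0018), np.float64(0.0427))
(355, 348) (np.float64(-0.0018), np.float64(0.044))
(247, 400) (np.float64(-0.022), np.float64(0.0547))
(463, 400) (np.float64(0.0186), np.float64(0.055))
(325, 420) (np.float64(-0.0072), np.float64(0.0589))
(391, 420) (np.float64(0.0051), np.float64(0.059))
(243, 515) (np.float64(-0.0216), np.float64(0.0773))
(467, 515) (np.float64(0.0187), np.float64(0.0776))
0.0972 -0.0793
0.0956 0.0786
(array([0.47652753, 0.13563477, 0.05655656]), np.float64(0.012401131272017555))
(array([0.47752528, 0.13368335, 0.05362786]), np.float64(0.04361572860716472))
0.041 [array([286.9, 287.3]), array([286.6, 276.8]), array([286.6, 274.3]), array([286.4, 266.3]), array([286.3, 262. ]), array([286.1, 253.6])]
0.05 [array([286.8, 285.1]), array([286.6, 274.5]), array([286.5, 271.9]), array([286.4, 263.9]), array([286.3, 259.5]), array([286.1, 251. ])]
0.065 [array([286.7, 281.4]), array([286.5, 270.6]), array([286.4, 267.9]), array([286.3, 259.8]), array([286.2, 255.3]), array([286. , 246.6])]
```

```bash
python3 - <<'E'
from h import *
import pickle
c=pickle.load(open('w3.pkl','rb'));save(c['im'],'pics/w3s.png',(220,135,340,285),4)
E
```

```text
(no output)
```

View pics/w3s.png

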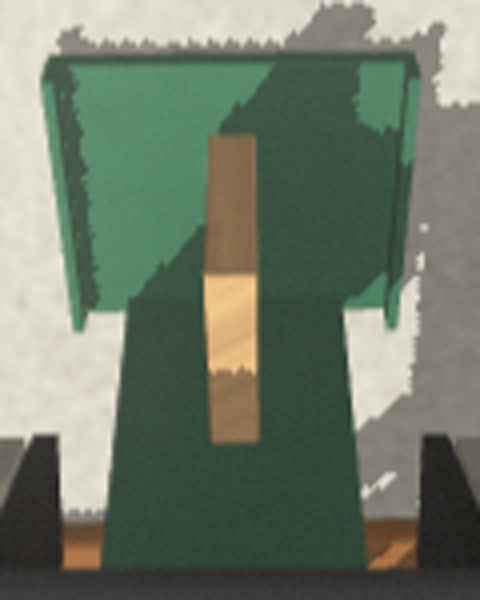

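```bash
python3 - <<'E'
from fit import *
import pickle
W=pickle.load(open('w3.pkl','rb'))
w=lambda a,b:(220+a/4,135+b/4)
ow=[(W,[-.04,-.045,.014],w(44,60)),(W,[-.04,.045,.014],w(419,56)),(W,[-.02,0,.062],w(231,274)),(W,[.034,0,.062],w(235,442)),(W,[-.02,0,.006],w(233,135)),
(W,[-.04,-.045,0],w(47,80)),(W,[-.04,.045,0],w(414,76))]
p,r=fit(ow,[.57,-.04,2.1]);print('shelf',p[:2],np.degrees(p[2]));print(r.round(1).tolist())
v=lambda a,b:(225+a/7,260+b/7)
# rack yaw in this view: base back corners + strip pts -> use post/strip edges laterals
q=[onz(W,v(a,b),.012) for a,b in((32,453),(712,445))]
d=q[1]-q[0];print('rack yaw from back edge',np.degrees(np.arctan2(d[1],d[0]))-90+360)
# base front edge seen left/right of back plate (z .012)
q=[onz(W,w(a,b),.012) for a,b in((80,519),(395,519))];d=q[1]-q[0];print(q,np.degrees(np.arctan2(d[1],d[0]))-90+360)
q2=[onz(W,w(a,b),.012) for a,b in((80,519),(395,519))]
P=np.array([.4837,.1200]);y=np.radians(119.5);X=np.array([np.cos(y),np.sin(y)]);Y=np.array([-X[1],X[0]])
for e in q2: print('front edge x',(e[:2]-P)@X)
E
```

```text
shelf [ 0.56835907 -0.03861606] 119.58511848236432
[[-0.8, 5.7], [0.5, 5.5], [0.1, 0.3], [0.0, 0.4], [-0.2, -0.5], [0.2, -6.7], [0.1, -6.9]]
rack yaw from back edge 120.07983495233324
[array([0.55227873, 0.09502248, 0.012     ]), array([0.46244369, 0.04571797, 0.012     ])] 118.75946744292744
front edge x -0.0555091135033559
front edge x -0.054184679452093584
```

>>> jog_arm(commands=[{"x":0,"y":0,"z":3,"roll":0},{"x":0,"y":0,"z":3,"roll":0},{"x":0,"y":-0.1,"z":3,"roll":0},{"x":0,"y":0,"z":2.7,"roll":0},{"x":0,"y":0,"z":2.5,"roll":0},{"x":0,"y":0,"z":0,"roll":0},{"x":0,"y":0,"z":0,"roll":0}])

```text
clock: 18.55
tool_pos: [0.5684, -0.0374, 0.0288]
orientation: [-179.7, 24.3, -60.9]
force: [0.2, -0.8, 0.3]
opening: 0.0501
```

```bash
python3 ob.py;python3 - <<'E'
from plan import *
rows([((.5676,-.037,.027),0,.035)])
E
```

```text
18.55 q [  0.1425  31.6273  -5.0896 -23.2363 -67.1223  40.6196] p [ 0.5684 -0.0374  0.0288] rpy [-179.6767   24.3451  -60.9205] F [ 0.1517 -0.7937  0.2896] M [-1.1687 -0.5709 -0.0302] op 0.0501176726721869
tilt 24.35 az 118.3
R [[0.443, -0.875, -0.195], [-0.796, -0.484, 0.363], [-0.412, -0.005, -0.911]]
1
[{"x": 0.01, "y": 0.05, "z": 0.2, "roll": 0.0}]
end [ 0.5676 -0.037   0.0269] [-179.68   24.35  -60.92]
```

Well placed; close.

>>> jog_arm(commands=[{"x":0,"y":0,"z":0.1,"roll":0},{"x":0,"y":0,"z":0,"roll":0},{"x":0,"y":0,"z":0,"roll":0},{"x":0,"y":0,"z":0,"roll":0},{"x":0,"y":0,"z":0,"roll":0},{"x":0,"y":0,"z":0,"roll":0},{"x":0,"y":0,"z":0,"roll":0}], gripper=0)

```text
clock: 19.25
tool_pos: [0.567, -0.0368, 0.0258]
orientation: [-179.8, 24.4, -60.9]
force: [-0.3, -1.2, 2.0]
opening: 0.0118
```

```bash
python3 ob.py;python3 - <<'E'
from plan import *
import pickle
c=cam('wrist');pickle.dump(c,open('w4.pkl','wb'));save(c['im'],'pics/w4.png',(200,150,360,340),3.1)
E
```

```text
19.25 q [  0.1748  31.8181  -5.2638 -23.3111 -66.9289  40.7281] p [ 0.567  -0.0368  0.0258] rpy [-179.8002   24.4473  -60.9463] F [-0.2963 -1.1754  2.0135] M [-1.2122 -0.1334  0.1231] op 0.011837669982501822
tilt 24.45 az 118.6
R [[0.442, -0.875, -0.198], [-0.796, -0.484, 0.363], [-0.414, -0.003, -0.91]]
```

View pics/w4.png

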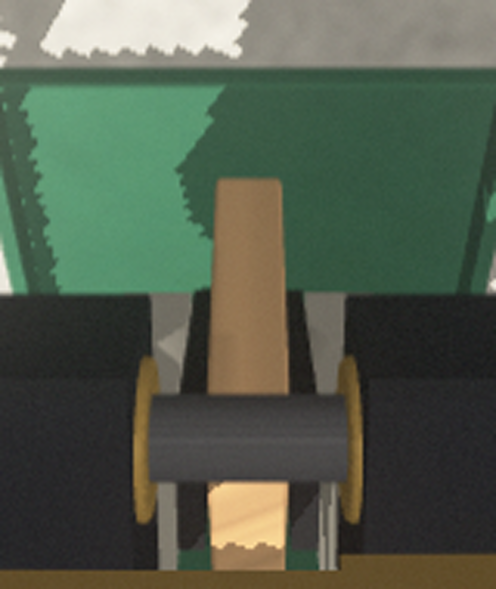

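```bash
python3 - <<'E'
from h import *
import pickle
def toolY(c,R,p,px,z):
    q=onz(c,px,z);return R.T@(q-p)
c=pickle.load(open('w4.pkl','rb'))
o=ctrl.get_obs();R=Rt.from_euler('xyz',o['orientation'],degrees=True).as_matrix();p=o['tool_pos']
for a,b in((248,515),(249.5,182)): print(toolY(c,R,p,(200+a/3.1,150+b/3.1),.062 if b>400 else .006))
# strip centre in w3, in tool frame of w3
c3=pickle.load(open('w3.pkl','rb'))
W=c3['T']@np.linalg.inv(ctrl.snapshot('wrist')['hand_eye']); R3,p3=W[:3,:3],W[:3,3]
print(p3)
P=np.array([.4837,.1200]);y=np.radians(119.5);X=np.array([np.cos(y),np.sin(y)])
for a,b in((355,400),(358,420),(355,515)):
    px=(225+a/7,260+b/7);q0,r=ray(c3,px);t=((P-q0[:2])@X)/(r[:2]@X);q=q0+t*r
    print('strip centre world',q,'tool3',R3.T@(q-p3))
# shelf grip from w3 in tool3
for h in(0.,.04,.062): print(R3.T@(np.array([.56836,-.0386,h])-p3))
E
```

```text
[-0.01289419 -0.00045081 -0.0339313 ]
[ 2.72639248e-02 -9.85539434e-05  9.32733579e-03]
[ 0.59393748 -0.0891364   0.15530338]
strip centre world [0.48515721 0.12082445 0.05483749] tool3 [-0.17341659 -0.00598549  0.1894755 ]
strip centre world [0.48463823 0.12053083 0.0589156 ] tool3 [-0.17510204 -0.00538927  0.18576196]
strip centre world [0.4849776  0.12072283 0.07746432] tool3 [-0.18280064 -0.00577923  0.16888635]
[ 0.01291814 -0.00197042  0.16479234]
[-0.00367494 -0.00197058  0.12839633]
[-0.01280114 -0.00197066  0.10837852]
```

```bash
python3 - <<'E'
from plan import *
rows([((.567,-.0368,.088),-.014),((.5185,.0619,.088),0,.04)])
E
```

```text
5
[{"x": -1.28, "y": -0.01, "z": -2.83, "roll": -0.007}, {"x": -1.29, "y": -0.02, "z": -2.84, "roll": -0.007}, {"x": -3.33, "y": -0.23, "z": 1.52, "roll": 0.0}, {"x": -3.33, "y": -0.22, "z": 1.52, "roll": 0.0}, {"x": -3.33, "y": -0.23, "z": 1.51, "roll": 0.0}]
end [0.5185 0.0619 0.088 ] [-179.43   24.44  -60.06]
```

>>> jog_arm(commands=[{"x":-1.3,"y":0,"z":-2.8,"roll":-0.007},{"x":-1.3,"y":0,"z":-2.8,"roll":-0.007},{"x":-3,"y":-0.2,"z":1.4,"roll":0},{"x":-3,"y":-0.2,"z":1.3,"roll":0},{"x":-2,"y":-0.2,"z":0.9,"roll":0},{"x":-1,"y":-0.1,"z":0.5,"roll":0},{"x":0,"y":0,"z":0,"roll":0},{"x":0,"y":0,"z":0,"roll":0}])

```text
clock: 20.15
tool_pos: [0.5238, 0.0528, 0.0872]
orientation: [-179.4, 24.4, -60.0]
force: [-0.1, 0.7, -1.7]
opening: 0.0118
```

```bash
python3 ob.py;python3 - <<'E'
from plan import *
import pickle
for n in('side','top','wrist'):
    c=cam(n);pickle.dump(c,open(n+'5.pkl','wb'))
    if n=='side': save(c['im'],'pics/s5.png',(200,160,400,310),4)
    if n=='top': save(c['im'],'pics/t5.png',(160,160,360,310),4)
rows([((.5185,.0619,.088),0,.04)])
E
```

```text
20.15 q [  8.6887  23.0005 -10.174  -24.87   -67.6452  32.9274] p [0.5238 0.0528 0.0872] rpy [-179.4334   24.4281  -60.043 ] F [-0.0534  0.6627 -1.6931] M [-1.6234 -0.7555  0.0012] op 0.011842835711152326
tilt 24.43 az 118.6
R [[0.455, -0.868, -0.198], [-0.789, -0.496, 0.363], [-0.414, -0.009, -0.91]]
1
[{"x": -1.04, "y": -0.0, "z": 0.37, "roll": 0.0}]
end [0.5185 0.0618 0.088 ] [-179.45   24.44  -60.13]
```

View pics/s5.png

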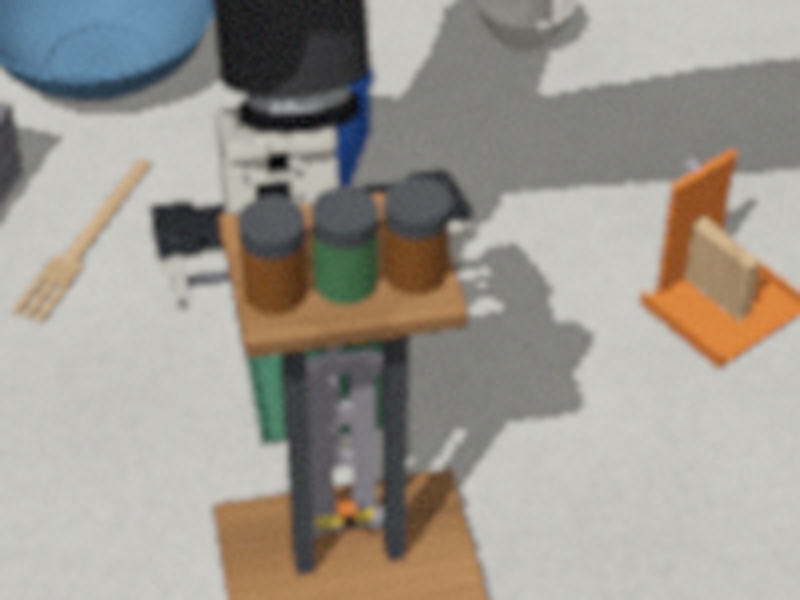

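View pics/t5.png

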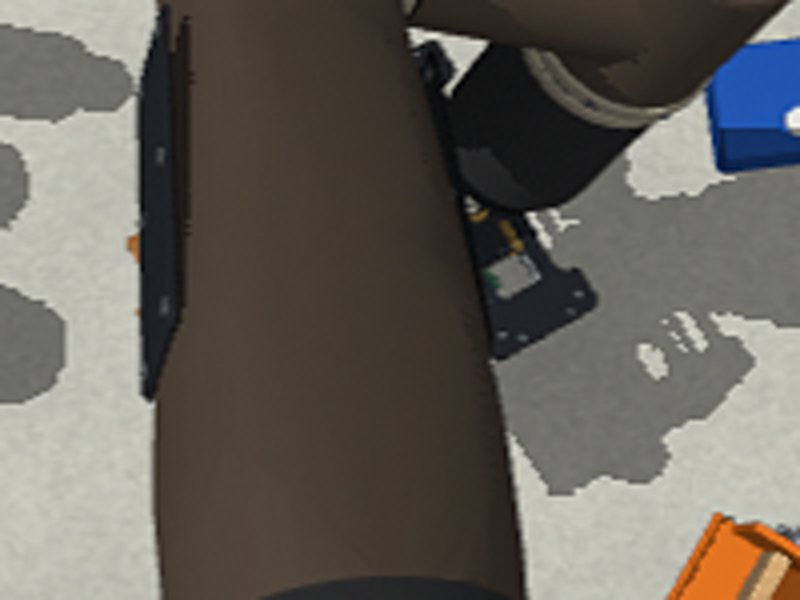

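```bash
python3 - <<'E'
from h import *
import pickle
c=pickle.load(open('side5.pkl','rb'));save(c['im'],'pics/s5b.png',(260,240,315,300),10)
P=np.array([.4849,.1207]);y=np.radians(119.8);X=np.array([np.cos(y),np.sin(y)]);Y=np.array([-X[1],X[0]])
o=ctrl.get_obs();p=o['tool_pos'];S=p[:2]-.0023*X
print('shelf rel rack',(S-P)@X,(S-P)@Y)
u=p[2]-.0258;print('underside',u)
for nm,h,x in(('top hook end',.106,.0525),('top tooth bottom',.084,.0525),('low neck top',.06,.0525),('low tooth bot',.038,.0525),('nose tip',.01,.0548)):
    q=np.r_[S+X*x,u+h];a=proj(c,q)[0];print(nm,a.round(1),((a-[260,240])*10).round(0))
for d in(0,.042,.052,.082,.098,.128):
    a=proj(c,np.r_[P+X*.005,.044+d])[0];print('slot',d,a.round(1),((a-[260,240])*10).round(0))
E
```

```text
shelf rel rack -0.08106001186874712 0.00012331640358060616
underside 0.061256268229473665
top hook end [283.2 243.6] [232.  36.]
top tooth bottom [283.3 249.8] [233.  98.]
low neck top [283.5 256.3] [235. 163.]
low tooth bot [283.7 262.2] [237. 222.]
nose tip [284.  270.1] [240. 301.]
slot 0 [286.3 286.7] [263. 467.]
slot 0.042 [286.1 276.2] [261. 362.]
slot 0.052 [286.  273.6] [260. 336.]
slot 0.082 [285.8 265.6] [258. 256.]
slot 0.098 [285.7 261.2] [257. 212.]
slot 0.128 [285.5 252.8] [255. 128.]
```

View pics/s5b.png

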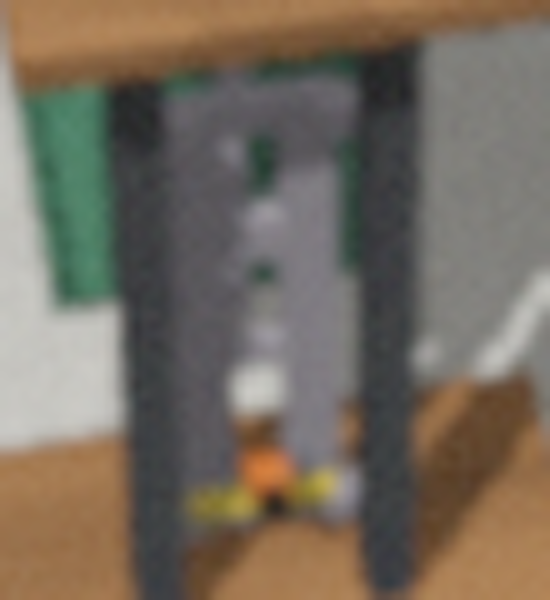

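>>> jog_arm(commands=[{"x":-1.1,"y":0,"z":0.5,"roll":0},{"x":-1.2,"y":0,"z":0.5,"roll":0},{"x":0,"y":0,"z":0,"roll":0},{"x":0,"y":0,"z":0,"roll":0}])

```text
clock: 20.7
tool_pos: [0.5109, 0.0753, 0.088]
orientation: [-179.4, 24.4, -60.0]
force: [0.6, -0.5, -2.1]
opening: 0.0116
```

```bash
cat > rel.py <<'E'
from h import *
P=np.array([.4849,.1207]);y=np.radians(119.8);X=np.array([np.cos(y),np.sin(y)]);Y=np.array([-X[1],X[0]])
o=ctrl.get_obs();p=o['tool_pos'];S=p[:2]-.0023*X;F=o['force']
print('t',o['clock'],'grip x %.4f y %.4f under %.4f'%((S-P)@X,(S-P)@Y,p[2]-.0258),'F x %.1f y %.1f z %.1f'%(F[:2]@X,F[:2]@Y,F[2]),'M',o['moment'].round(2),'rpy',o['orientation'].round(2),'op',o['opening'])
E
python3 rel.py
```

```text
t 20.7 grip x -0.0546 y 0.0000 under 0.0622 F x -0.7 y -0.3 z -2.1 M [-1.57 -0.67 -0.06] rpy [-179.41   24.44  -60.01] op 0.011596383675613959
```

>>> jog_arm(commands=[{"x":-0.4,"y":0,"z":0.3,"roll":0},{"x":0,"y":0,"z":0,"roll":0},{"x":-0.3,"y":0,"z":0.15,"roll":0},{"x":0,"y":0,"z":0,"roll":0}])

```text
clock: 21.1
tool_pos: [0.5069, 0.0822, 0.0866]
orientation: [-179.4, 24.5, -60.1]
force: [0.1, 1.1, -2.6]
opening: 0.0118
```

```bash
python3 rel.py
```

```text
t 21.1 grip x -0.0466 y 0.0000 under 0.0608 F x 0.9 y -0.7 z -2.6 M [-1.52 -0.71 -0.07] rpy [-179.43   24.46  -60.07] op 0.011833113405802011
```

>>> jog_arm(commands=[{"x":-0.35,"y":0,"z":0.15,"roll":0},{"x":0,"y":0,"z":0,"roll":0},{"x":-0.2,"y":0,"z":0.1,"roll":0},{"x":0,"y":0,"z":0,"roll":0}])

```text
clock: 21.5
tool_pos: [0.5049, 0.0861, 0.0867]
orientation: [-179.4, 24.3, -60.0]
force: [1.6, -4.8, -3.0]
opening: 0.0121
```

```bash
python3 rel.py
```

```text
t 21.5 grip x -0.0422 y -0.0002 under 0.0609 F x -5.0 y 1.0 z -3.0 M [-3.06 -1.43  0.19] rpy [-179.38   24.31  -60.03] op 0.012050131473085025
```

```bash
python3 - <<'E'
from h import *
c=cam('side');save(c['im'],'pics/s6.png',(250,230,320,300),10)
E
```

```text
(no output)
```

View pics/s6.png

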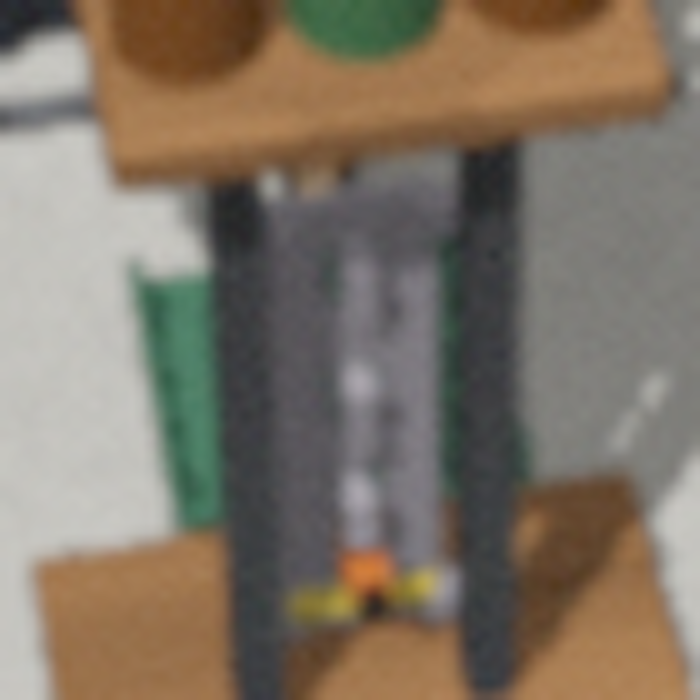

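>>> jog_arm(commands=[{"x":0.2,"y":0,"z":0.3,"roll":0},{"x":0.15,"y":0,"z":0.3,"roll":0},{"x":0,"y":0,"z":0,"roll":0},{"x":0,"y":0,"z":0,"roll":0}])

```text
clock: 21.95
tool_pos: [0.5053, 0.086, 0.0802]
orientation: [-179.4, 24.4, -60.0]
force: [1.5, -5.4, 4.9]
opening: 0.0114
```

```bash
python3 rel.py
```

```text
t 21.95 grip x -0.0426 y -0.0005 under 0.0544 F x -5.4 y 1.4 z 4.9 M [-2.42 -0.7   0.18] rpy [-179.36   24.36  -60.02] op 0.011377605108783858
```

>>> jog_arm(commands=[{"x":0.12,"y":0,"z":0.27,"roll":0},{"x":0,"y":0,"z":0,"roll":0},{"x":0,"y":0,"z":0,"roll":0}])

```text
clock: 22.25
tool_pos: [0.5055, 0.0857, 0.0772]
orientation: [-179.4, 24.3, -60.0]
force: [1.5, -6.3, 4.5]
opening: 0.0122
```

```bash
python3 rel.py
```

```text
t 22.25 grip x -0.0429 y -0.0005 under 0.0514 F x -6.2 y 1.8 z 4.5 M [-2.78 -0.92  0.27] rpy [-179.36   24.33  -60.02] op 0.01220980870147694
```

>>> jog_arm(commands=[{"x":0.14,"y":0,"z":0.26,"roll":0},{"x":0,"y":0,"z":0,"roll":0},{"x":0.14,"y":0,"z":0.26,"roll":0},{"x":0,"y":0,"z":0,"roll":0},{"x":0,"y":0,"z":0,"roll":0}])

```text
clock: 22.75
tool_pos: [0.5053, 0.0857, 0.0702]
orientation: [-179.4, 24.4, -60.1]
force: [2.7, -4.9, -3.4]
opening: 0.0119
```

```bash
python3 rel.py
```

```text
t 22.75 grip x -0.0428 y -0.0003 under 0.0444 F x -5.6 y 0.1 z -3.4 M [-3.66 -1.92  0.03] rpy [-179.41   24.37  -60.08] op 0.011877332303935662
```

>>> jog_arm(commands=[{"x":0.05,"y":0,"z":0.1,"roll":0},{"x":0,"y":0,"z":0,"roll":0},{"x":0.05,"y":0,"z":0.1,"roll":0},{"x":0,"y":0,"z":0,"roll":0}])

```text
clock: 23.15
tool_pos: [0.5053, 0.0857, 0.0678]
orientation: [-179.4, 24.4, -60.1]
force: [2.6, -4.1, -4.5]
opening: 0.0121
```

```bash
python3 rel.py
```

```text
t 23.15 grip x -0.0428 y -0.0003 under 0.0420 F x -4.9 y -0.2 z -4.5 M [-3.75 -2.11 -0.06] rpy [-179.42   24.37  -60.09] op 0.0120929415081258
```

>>> jog_arm(commands=[{"x":0.05,"y":0,"z":0.12,"roll":0},{"x":0,"y":0,"z":0,"roll":0},{"x":0.05,"y":0,"z":0.12,"roll":0},{"x":0,"y":0,"z":0,"roll":0}])

```text
clock: 23.55
tool_pos: [0.5055, 0.0859, 0.0668]
orientation: [-179.4, 24.4, -60.0]
force: [0.9, -6.6, 9.7]
opening: 0.0118
```

```bash
python3 rel.py
```

```text
t 23.55 grip x -0.0428 y -0.0006 under 0.0410 F x -6.2 y 2.5 z 9.7 M [-2.21 -0.11  0.46] rpy [-179.36   24.38  -59.98] op 0.011795004890895638
```

>>> jog_arm(commands=[{"x":0.04,"y":0,"z":0.1,"roll":0},{"x":0,"y":0,"z":0,"roll":0},{"x":0,"y":0,"z":0,"roll":0}])

```text
clock: 23.85
tool_pos: [0.5056, 0.0859, 0.0667]
orientation: [-179.3, 24.4, -59.9]
force: [0.0, -6.8, 16.0]
opening: 0.0117
```

```bash
python3 rel.py; python3 - <<'E'
from h import *
c=cam('side');save(c['im'],'pics/s7.png',(250,230,320,300),10)
E
```

```text
t 23.85 grip x -0.0428 y -0.0006 under 0.0409 F x -5.9 y 3.3 z 16.0 M [-1.31  0.97  0.69] rpy [-179.32   24.38  -59.93] op 0.011666638770420543
```

View pics/s7.png

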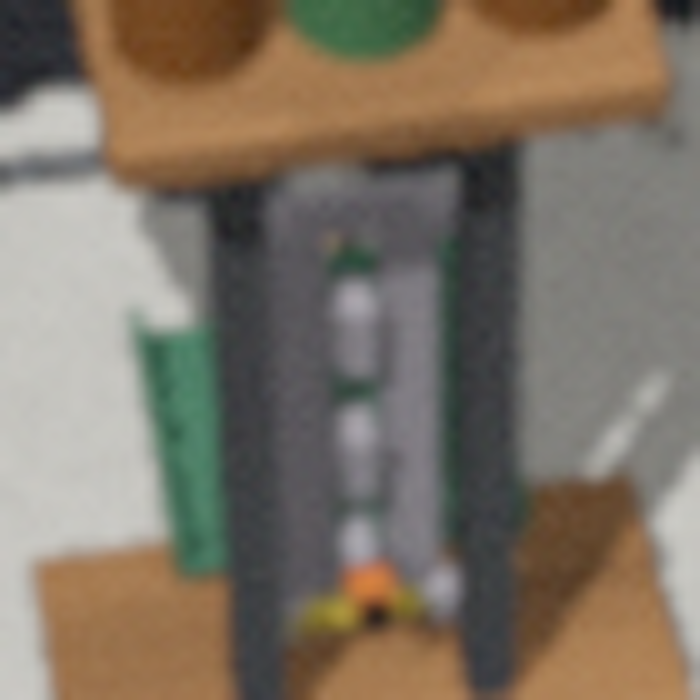

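>>> jog_arm(commands=[{"x":-0.04,"y":0,"z":-0.1,"roll":0},{"x":0,"y":0,"z":0,"roll":0}])

```text
clock: 24.1
tool_pos: [0.5055, 0.0858, 0.0668]
orientation: [-179.3, 24.4, -60.0]
force: [0.6, -5.5, 8.3]
opening: 0.012
```

>>> jog_arm(commands=[{"x":0,"y":0,"z":0,"roll":0},{"x":0,"y":0,"z":0,"roll":0},{"x":0,"y":0,"z":0,"roll":0},{"x":0,"y":0,"z":0,"roll":0}], gripper=4)

```text
clock: 24.5
tool_pos: [0.5045, 0.0866, 0.0657]
orientation: [-179.5, 24.5, -60.1]
force: [-0.7, 0.1, -0.4]
opening: 0.0373
```

```bash
python3 rel.py
```

```text
t 24.5 grip x -0.0416 y -0.0001 under 0.0399 F x 0.4 y 0.5 z -0.4 M [-1.26 -0.57 -0.02] rpy [-179.45   24.48  -60.08] op 0.03731998477608794
```

>>> jog_arm(commands=[{"x":1.0,"y":0,"z":-1.0,"roll":0},{"x":2.5,"y":0,"z":-2.0,"roll":0},{"x":3,"y":0,"z":-2.5,"roll":0},{"x":3,"y":0,"z":-3,"roll":0},{"x":2,"y":0,"z":-4,"roll":0},{"x":0,"y":0,"z":-3,"roll":0},{"x":0,"y":0,"z":0,"roll":0}])

```text
clock: 25.2
tool_pos: [0.5905, -0.064, 0.163]
orientation: [-179.2, 24.2, -60.1]
force: [0.4, -0.3, -0.2]
opening: 0.0399
```

```bash
python3 ob.py; python3 - <<'E'
from h import *
import pickle
for n in('side','top','wrist'):
    c=cam(n);pickle.dump(c,open(n+'8.pkl','wb'));save(c['im'],f'pics/{n}8.png')
    if n=='side': 
        save(c['im'],'pics/s8.png',(250,230,320,300),10)
        for q in('catch','pad'):print(q,[(d['confidence'],d['position']) for d in ctrl.search_frame('side',q)])
E
```

```text
25.2 q [ -1.8904  25.8352   4.5661 -21.0598 -81.8696  37.0708] p [ 0.5905 -0.064   0.163 ] rpy [-179.1543   24.1744  -60.0751] F [ 0.45   -0.263  -0.2263] M [-1.199  -0.5735 -0.0844] op 0.03986826241748058
tilt 24.19 az 117.9
R [[0.455, -0.87, -0.191], [-0.791, -0.494, 0.362], [-0.41, -0.013, -0.912]]
catch []
pad [(0.26, [0.3205, 0.8886])]
```

View pics/s8.png

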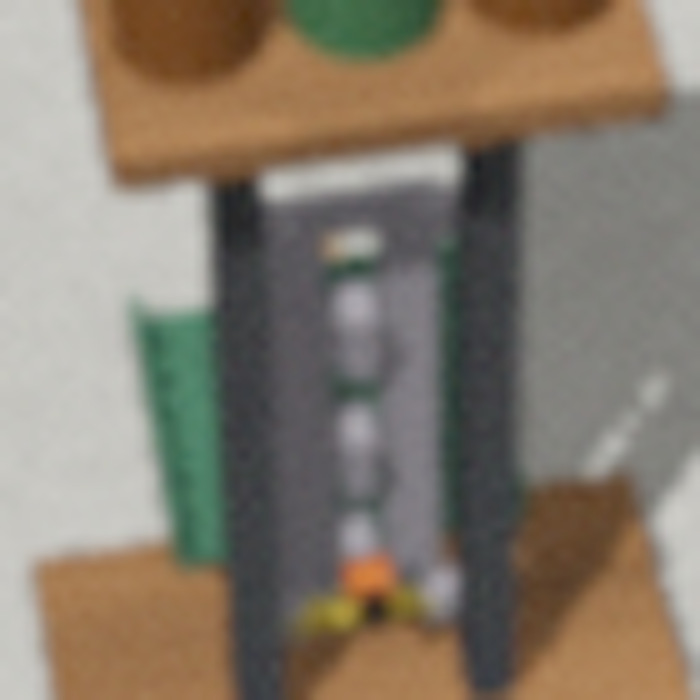

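View pics/wrist8.png

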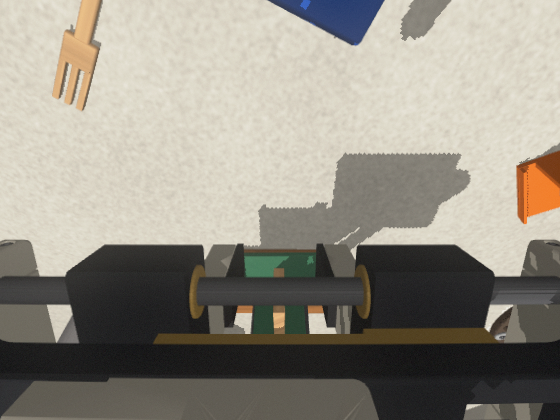

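View pics/side8.png

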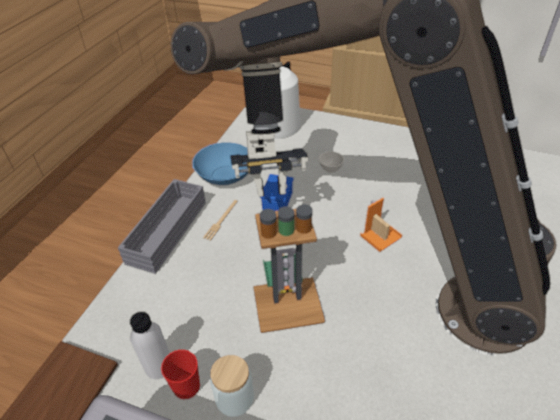

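```bash
python3 - <<'E'
from h import *
import pickle
c=pickle.load(open('side8.pkl','rb'));save(c['im'],'pics/s8b.png',(245,255,315,295),11)
P=np.array([.4849,.1207]);y=np.radians(119.8);X=np.array([np.cos(y),np.sin(y)]);Y=np.array([-X[1],X[0]])
for u,gx in((.041,-.0405),(.041,-.0425),(.044,-.0405),(.050,-.0405)):
  print(u,gx)
  for nm,L in dict(lipFT=(-.04,-.045,.014),lipF0=(-.04,-.045,0),lipBT=(.04,-.045,.014),lipB0=(.04,-.045,0),hookT=(.0525,0,.106),hookL=(.0525,0,.06),nose=(.0548,0,.017),rB0=(.04,.045,0),plateT=(.04,0,.11)).items():
    q=np.r_[P+X*(gx+L[0])+Y*L[1],u+L[2]];a=proj(c,q)[0];print(nm,((a-[250,230])*10).round(0),end=' ')
  print()
E
```

```text
0.041 -0.0405
lipFT [135. 305.] lipF0 [137. 340.] lipBT [179. 549.] lipB0 [182. 583.] hookT [362. 321.] hookL [365. 445.] nose [369. 562.] rB0 [536. 531.] plateT [353. 270.] 
0.041 -0.0425
lipFT [133. 300.] lipF0 [136. 334.] lipBT [178. 543.] lipB0 [181. 577.] hookT [361. 315.] hookL [363. 439.] nose [367. 556.] rB0 [534. 524.] plateT [351. 263.] 
0.044 -0.0405
lipFT [134. 298.] lipF0 [137. 333.] lipBT [179. 541.] lipB0 [181. 576.] hookT [362. 313.] hookL [365. 437.] nose [369. 555.] rB0 [536. 523.] plateT [352. 261.] 
0.05 -0.0405
lipFT [133. 283.] lipF0 [135. 318.] lipBT [178. 527.] lipB0 [180. 561.] hookT [362. 296.] hookL [364. 421.] nose [368. 540.] rB0 [536. 509.] plateT [352. 244.]
```

View pics/s8b.png

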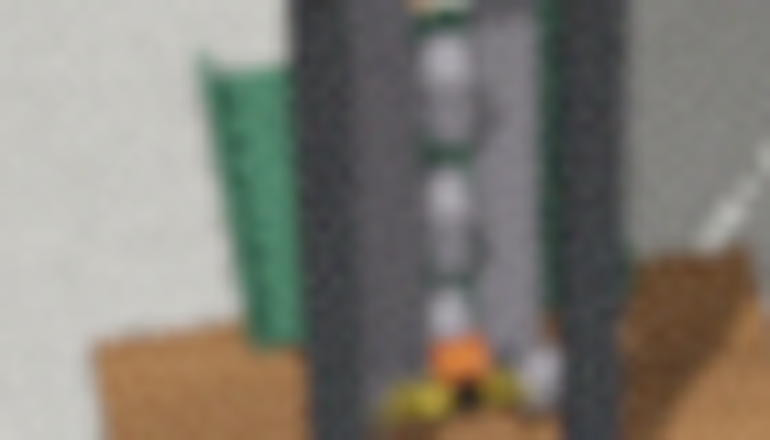

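```bash
python3 - <<'E'
import cv2,numpy as np
a=cv2.imread('pics/s7.png');b=cv2.imread('pics/s8.png');e=cv2.imread('pics/s6.png')
def m(a,b,n,x0,y0,x1,y1,r=40):
    t=a[y0:y1,x0:x1];s=b[max(0,y0-r):y1+r,x0-10:x1+10]
    k=cv2.matchTemplate(s,t,cv2.TM_CCOEFF_NORMED);_,v,_,l=cv2.minMaxLoc(k);print(n,'dx',l[0]-10,'dy',l[1]-min(r,y0),round(v,3))
for nm,box in dict(lip=(135,480,215,600),hookT=(325,270,385,360),hookL=(325,390,385,480),nose=(335,500,390,560),roller=(335,555,400,625),pad=(290,590,350,640),base=(30,540,110,620)).items():
    m(a,b,nm,*box)
for nm,box in dict(roller=(335,545,400,625),pad=(280,580,350,640)).items(): m(e,b,'s6->s8 '+nm,*box)
E
```

```text
lip dx 0 dy -4 0.988
hookT dx 1 dy 2 0.985
hookL dx 0 dy -1 0.992
nose dx -1 dy -4 0.982
roller dx 0 dy -7 0.976
pad dx 1 dy 0 0.99
base dx 0 dy 0 0.997
s6->s8 roller dx 1 dy 5 0.938
s6->s8 pad dx 3 dy 9 0.908
```

```bash
python3 - <<'E'
import pickle,cv2
C=pickle.load(open('c0.pkl','rb'))
for n in('top','side'):
    a=C[n]['im'];b=pickle.load(open(n+'8.pkl','rb'))['im']
    boxes=dict(orange=(325,285,372,332),ramekin=(418,205,458,245),container=(332,165,384,206),fork=(272,136,345,156),jar=(100,220,136,256),cup=(102,180,142,214),flask=(103,142,155,188),rack=(190,198,265,287)) if n=='top' else dict(orange=(360,198,404,250),ramekin=(316,150,348,176),fork=(203,198,242,242),jar=(208,355,252,415),cup=(162,350,203,400),flask=(130,312,168,380),jars=(255,203,318,240))
    for k,(x0,y0,x1,y1) in boxes.items():
        s=b[max(0,y0-8):y1+8,max(0,x0-8):x1+8];m=cv2.matchTemplate(s,a[y0:y1,x0:x1],cv2.TM_CCOEFF_NORMED);_,v,_,l=cv2.minMaxLoc(m);print(n,k,l[0]-8,l[1]-8,round(v,3))
E
```

```text
top orange 0 0 0.27
top ramekin -7 -5 0.357
top container 0 0 0.352
top fork 7 -8 -0.065
top jar 0 0 1.0
top cup 0 0 1.0
top flask 0 0 1.0
top rack 0 0 0.67
side orange 0 0 0.999
side ramekin -3 -1 0.468
side fork 0 0 0.998
side jar 0 0 0.997
side cup 0 0 0.995
side flask 0 0 0.999
side jars 0 0 0.961
```

View pics/top8.png

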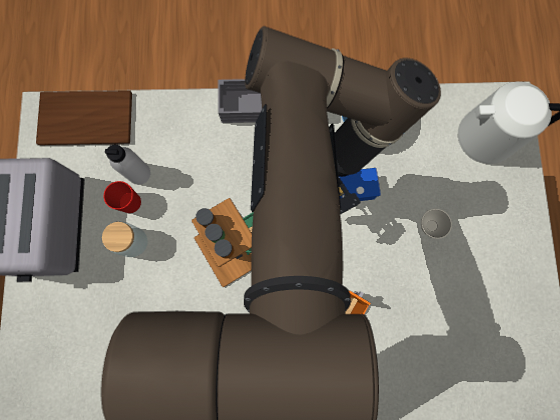

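>>> jog_arm(commands=[{"x":2,"y":0,"z":-4,"roll":0},{"x":2,"y":0,"z":-4,"roll":0},{"x":3,"y":0,"z":-3,"roll":0},{"x":3,"y":0,"z":-2,"roll":0},{"x":0,"y":0,"z":0,"roll":0},{"x":0,"y":0,"z":0,"roll":0}], gripper=8.7)

```text
clock: 26.05
tool_pos: [0.6586, -0.1869, 0.2347]
orientation: [-179.5, 24.6, -60.1]
force: [-1.4, 0.7, 0.5]
opening: 0.083
```

```bash
python3 ob.py; python3 - <<'E'
from h import *
import pickle
c=cam('wrist');pickle.dump(c,open('w9.pkl','wb'));save(c['im'],'pics/w9.png');save(c['im'],'pics/w9c.png',(210,225,350,340),5)
E
```

```text
26.05 q [-10.8004  33.3382  25.7414 -18.9044 -98.166   40.4563] p [ 0.6586 -0.1869  0.2347] rpy [-179.5303   24.5635  -60.1462] F [-1.388   0.7336  0.5126] M [-1.1265 -0.4858  0.053 ] op 0.08296949439521063
tilt 24.57 az 118.7
R [[0.453, -0.869, -0.2], [-0.789, -0.495, 0.365], [-0.416, -0.007, -0.909]]
```

View pics/w9c.png

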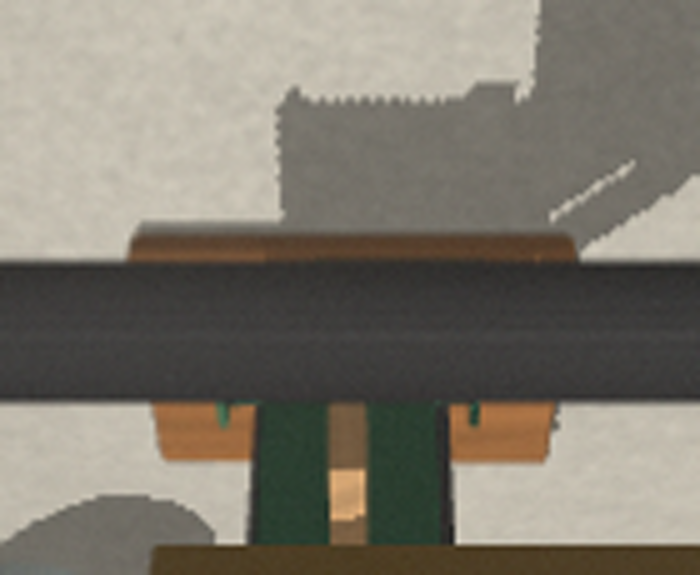

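```bash
python3 - <<'E'
from plant import ctrl
print(ctrl.close_job())
E
```

```text
the job is handed in; nothing more can be done
None
```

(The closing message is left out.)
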